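Roll-test the spacers and close the unit's spares well

ROBOT

A 6-joint arm with a two-finger parallel gripper is mounted at the origin on the work surface. World frame = base frame: x ahead of the robot, y to its left, z up, the work surface at z = 0. Lengths are in m, angles in rad, forces in N, time in s.
With the tool pointing down it reaches from about 0.275 to 0.975 m from the base axis. Payload 8.4 kg.
Tool frame: the origin (TCP) lies between the finger pads; the fingertips stand 8 mm ahead of it and the grasp point (between the pads) lies 11 mm behind it (arm.nose_length is the z of the fingertips in the tool frame, in m); z points along the fingers, y is the line along which they close (so a half turn about z gives the same grasp; the last joint's range is limited). The gripper opens to 92 mm and grips with 3 to 60 N. Pads are 20 mm wide; open, the fingers measure 128 mm over their backs; the gripper's body (75 mm by 189 mm) begins 69 mm behind the grasp point.
Start: joints at [1.192, 0.353, 1.633, -0, 1.155, -0.002], TCP at [0.23, 0.581, 0.223] pointing down, gripper open.
Joint ranges: [-2.63, 2.63], [-0.92, 2.1], [0.06, 2.66], [-1.3, 4.44], [0, 2.69], [-3.02, 3.02]. Speed limits (rad/s): [2.22, 2.22, 2.79, 3.14, 3.14, 3.14].

INTERFACE

Orientations are given as a unit quaternion [w, x, y, z].
In Python, from bench import arm gives the robot as it stands. The module is installed in compiled form; this text tells all that it offers.
- The arm moves only by the tool jog_arm, never from a script. Its arguments are lists of equal length, an entry for each row: "hand": the opening, from -1 (shut) to 1 (fully open), so that 0 is half open; "xyz": the shift along the world's x, y, z in mm, a list of three; "rot": the turn, a rotation vector about the world's x, y, z in rad, a list of three. In form: {"hand": [hand, ...], "xyz": [[dx, dy, dz], ...], "rot": [[wx, wy, wz], ...]}. A call has 1 to 12 rows; each row is the pose to reach, as a shift and turn from the pose commanded when the call began; what a row does not reach only later rows make up. A row lasts 1/12 s, in which the tool goes at most 41.7 mm and 7.16 degrees, less where a joint would pass 70% of its speed; a pose out of reach is approached as far as the arm can. A call with a gripper value outside its range is refused whole. The fingers move at their own pace and stop on an object; "squeeze" is the grip in N (left out, the last holds). Time passes only in rows, so rows that repeat a pose let the fingers close. It gives the time, the measured TCP pose, the force, the opening and the grip force at its end, in the units of the state.
- arm.observe(): the state, without advancing time (a new reading comes with each control period).
- arm.grab_frame(name): name is "scene" or "top"; returns a dict with "image" (420x560x3 uint8, blue, green, red), "z_map" (420x560 float32, m along the optical axis (not along the pixel's ray), 0 where there is no reading), "vertical_fov" (degrees; the focal length in pixels is half the picture's height over the tangent of half this angle, whatever the lens; pixels are square), "cx", "cy" (the principal point, pixels), "D" ([k1, k2, p1, p2, k3] as OpenCV has them; the pictures are not rectified), "R" (3x3) and "t" (3): a world point X has camera coordinates R X + t. Camera axes: x right, y down, z forward; pixel columns grow to the right and rows downward; lengths in m; the calibration is good to about 2 mm. A picture is of the moment at which its call begins.
- arm.sign_off(): hands the job in; it is judged then, once.
Trained networks look in a picture, given as the dict that the camera call returned (one of the last four; its "shot" number tells which), for a name from the list of things; names that differ only in an ending like _2 or _b are one class to them, and where a whole thing is asked for, a point or a joint stands for the part that bears it (a point fixed in the world has none). Each returns a list of dicts, best first, with "p" (0 to 1); they miss things now and then, are a little off and sometimes report something else, mostly with a low value. They report only what shows in the picture. A call takes as long as a camera call. They do not tell look-alikes from the thing itself.
- arm.look_for(picture, query): "pixel" ([column, row] in pixels, amid what is visible of it).
- arm.regions_of(picture, query): "pixels" (420x560 bool, what is visible of it) and "pixel" ([column, row] in pixels, amid what is visible of it).
- arm.mark_of(picture, query): "pixel" ([column, row] in pixels: a listed point, or the origin of a listed thing).
The state is a dict: "clock": time; "joint_positions": joint angles; "qvel": joint speeds; "tau": joint torques, N m; "ee_pos": TCP position; "eef_rot": TCP orientation; "wrist_force": force on the tool from outside, world axes, zero at the start; "ft_torque": the same for the moment, N m; "grip_width": finger opening in m; "gripper_force": force on a finger pad.
Only numpy, scipy, OpenCV 4.12 (cv2) and the standard library are available. Lean on these libraries where they do the work, as an engineer would, in place of code of your own. Each camera call takes 0.05 s, during which the arm holds its last target. There are 200 camera calls.

TASK

Sort the loose spacers with the roll-test ramp: the round ones roll down into the caged catch at its foot and stay there, and the hexagonal ones, which stay where they are let go, belong in the open well in the top of the red-topped unit. Only when every spacer is sorted, close the well with its black screw cap: set the cap level on the neck, turn it backward (anticlockwise from above) until the thread start drops, then screw it forward (clockwise) fully home and let go. Leave the other things on the bench where they are.

Things in the scene. Friction and masses are not known exactly. Their poses are not given: they have to be found in the camera images.
- unit: aluminium instrument unit with a red top plate, fixed to the bench: 180 x 180 mm, the red plate's top 83 mm above the bench. A brass threaded neck rises from its middle. Origin on the neck's axis at bench level, z up
- rim (a point): centre of the neck's open rim, 115 mm above the bench: the mouth of the well, 51 mm across inside. Floor of the well 30 mm above the bench. The neck is 60 mm across outside (57 mm in its top 4 mm); outside it are three equal thread ribs reaching to 69 mm across, each with a stop at its lower end
- rib (a point): home place of a cap lug, on the unit's +x side of the neck. Three-start thread: home when the cap's x axis lies along the unit's x axis, or 120 or 240 degrees from it. 66 to 96 degrees anticlockwise of home the lugs stand over the thread starts and drop in 7 mm. From there 66 to 96 degrees clockwise lowers the cap 5 mm to home; a stop ends the turn 4 degrees later
- cap: black plastic screw cap standing on the bench, open side down, 81 mm across, 51 mm tall, about 120 g: skirt 21 mm, disc 4 mm, grip bar on top. Origin at the centre of the skirt's lower edge, z up. The origin is 94 mm above the bench when fully home (the disc then rests on the rim), 99 mm at the thread start, 101 to 106 mm when the lugs lie on top of the ribs
- bar (a point): middle of the cap's upright grip bar, 38 mm above the cap's origin: 56 mm long (along the cap's x), 18 mm thick, 26 mm tall, its foot at the disc's top 25 mm above the origin
- lug (a point): tip of the cap's +x lug, one of three equal lugs inside the skirt, 3 mm tall, middle 4 mm above the skirt's lower edge, 1.4 mm of sideways play on the neck. Let down between 58 degrees anticlockwise of home and home, lugs lie on top of the ribs and a stop blocks them forward: only turning backward (climbing 1 mm in 12 degrees, then dropping) lets them into the thread
- ramp: roll-test ramp fixed to the bench, 240 mm long, 130 mm wide, white board falling 7 degrees towards its own +x. Origin at bench level under the middle; surface height above the bench = 27 mm - 0.123 x. Side cheeks 12 mm high from x = -15 mm on; from x = 35 mm to the end wall at 120 mm a cage of bars covers it
- open_part (a point): on the board's surface in the middle of the open upper part, at x = -70 mm in the ramp's frame: open from x = -115 to -15 mm, no cheeks, only a 9 mm lip at the top edge. A round spacer let go here, its axis along the ramp's y, rolls into the cage in about 1 s; a hexagonal one set down gently stays here
- catch (a point): on the board inside the caged catch, at x = 80 mm in the ramp's frame. The bars are 24 mm above the board, 12 mm apart; spacers enter only by rolling in under them from uphill, and cannot be taken out
- spacer_a: steel rod, flat ends, 34 mm long, 14 mm across, 40 g, lying on the bench; EITHER round OR hexagonal (14 mm across flats; the names do not tell which, and any mixture may be present). Origin at its centre, 7 mm above what it lies on; its own x axis runs along the rod. May be absent. A round one rolls easily, also on the bench if pushed.
- spacer_b: steel rod, flat ends, 34 mm long, 14 mm across, 40 g, lying on the bench; EITHER round OR hexagonal (14 mm across flats; the names do not tell which, and any mixture may be present). Origin at its centre, 7 mm above what it lies on; its own x axis runs along the rod. May be absent. A round one rolls easily, also on the bench if pushed.
- spacer_c: steel rod, flat ends, 34 mm long, 14 mm across, 40 g, lying on the bench; EITHER round OR hexagonal (14 mm across flats; the names do not tell which, and any mixture may be present). Origin at its centre, 7 mm above what it lies on; its own x axis runs along the rod. May be absent. A round one rolls easily, also on the bench if pushed.
- spacer_d: steel rod, flat ends, 34 mm long, 14 mm across, 40 g, lying on the bench; EITHER round OR hexagonal (14 mm across flats; the names do not tell which, and any mixture may be present). Origin at its centre, 7 mm above what it lies on; its own x axis runs along the rod. May be absent. A round one rolls easily, also on the bench if pushed.
- spacer_e: steel rod, flat ends, 34 mm long, 14 mm across, 40 g, lying on the bench; EITHER round OR hexagonal (14 mm across flats; the names do not tell which, and any mixture may be present). Origin at its centre, 7 mm above what it lies on; its own x axis runs along the rod. May be absent. A round one rolls easily, also on the bench if pushed.
- spacer_f: steel rod, flat ends, 34 mm long, 14 mm across, 40 g, lying on the bench; EITHER round OR hexagonal (14 mm across flats; the names do not tell which, and any mixture may be present). Origin at its centre, 7 mm above what it lies on; its own x axis runs along the rod. May be absent. A round one rolls easily, also on the bench if pushed.
- screwdriver: screwdriver 150 mm long lying on the bench, a bystander
- solder_reel: small grey reel, 60 mm across and 42 mm tall, a bystander
- mug: white mug 80 mm across and 95 mm tall, a bystander
- plug: round metal connector plug standing on the bench, 34 mm across and 42 mm tall, a bystander
Mind the look-alikes: they are no part of the job. What is shaped like the cap but orange is not meant.

How it is judged:
On the way, in this order (a step that is already met when the one before it is completed fails the run):
1. every spacer is sorted: round ones at rest in the caged catch, hexagonal ones at rest in the well (horizontal distance between each of spacer_a, spacer_d, spacer_e and unit below 0.03 m and z of each of spacer_a, spacer_d, spacer_e in the frame of unit below 0.1 m and linear speed of each of spacer_a, spacer_d, spacer_e, spacer_b, spacer_c, spacer_f below 0.03 m/s and x of spacer_b in the frame of ramp between 0.045 and 0.125 m and y of spacer_b in the frame of ramp between -0.062 and 0.062 m and z of each of spacer_b, spacer_c, spacer_f in the frame of ramp below 0.038 m and x of spacer_c in the frame of ramp between 0.045 and 0.125 m and y of spacer_c in the frame of ramp between -0.062 and 0.062 m and x of spacer_f in the frame of ramp between 0.045 and 0.125 m and y of spacer_f in the frame of ramp between -0.062 and 0.062 m), for 0.2 s.
2. the cap sits level on the neck with its lugs dropped into the thread starts (horizontal distance between cap and unit below 0.004 m and angle between cap's own z axis and vertical below 0.06 rad and z of cap in the frame of unit between 0.0955 and 0.0998 m), for 0.1 s.
3. the cap is screwed fully home (horizontal distance between cap and unit below 0.004 m and angle between cap's own z axis and vertical below 0.06 rad and z of cap in the frame of unit between 0.091 and 0.0952 m), for 0.2 s.
At the end, for the whole second after the job is handed in: every hexagonal spacer lies in the well and every round one in the caged catch; the cap is level (3 degrees) on the neck and within 1.2 mm of fully down; all at rest (all of step 1 and all of step 3 and linear speed of cap below 0.02 m/s); the robot touches nothing.
It fails at once if a bystander is pushed more than 40 mm, or the mug is tipped over (distance of any of screwdriver, solder_reel, mug, plug from where it was at the start of the episode above 0.04 m or angle between mug's own z axis and vertical above 0.5 rad).
Of spacer_a, spacer_b, spacer_c, spacer_d, spacer_e, spacer_f only 4 to 6 are there at a start; the rules pass over those that are not, and their reading is None.
At some moment in a run one of cap, spacer_a, spacer_b, spacer_c, spacer_d, spacer_e, spacer_f may be knocked a few centimetres aside while the robot is not near it.
Once in a run the grip may slacken for a moment while it holds something.
It also fails if it takes over 210 s, if anything falls off the work surface, if the arm or the gripper's body presses on something with over 40 N, if the wrist force passes 120 N, or if a joint passes its speed limit or range.

## Working session

There is one attempt and no reset: what is moved stays moved. The work goes in short steps, Python scripts to look and compute and a tool call to move; the robot and the scene stay as the last step left them, time stands still between calls to the robot, and variables do not carry over. Pictures are saved under pics/ and viewed, at most 14 in all, crops included, and the job is handed in when it is done.

Besides the shell and the picture viewer there is one more tool, called after "Request:" in YAML: its name, and indented under it one key for each argument. jog_arm: Moves the arm, as the interface text tells. Its arguments: {"type":"object","properties":{"hand":{"type":"array"},"xyz":{"type":"array"},"rot":{"type":"array"},"squeeze":{"type":"number"}},"required":["hand","xyz","rot"]}

```bash
mkdir -p pics; cat > h.py <<'E'
from bench import arm
import numpy as np, cv2
def K(f):
    F=f["image"].shape[0]/2/np.tan(np.radians(f["vertical_fov"])/2)
    return np.array([[F,0,f["cx"]],[0,F,f["cy"]],[0,0,1.]])
def ray(f,p):
    u=cv2.undistortPoints(np.array([[p]],float),K(f),np.array(f["D"],float))[0,0]
    R=np.array(f["R"]);t=np.array(f["t"]);return -R.T@t, R.T@np.array([u[0],u[1],1.])
def at_z(f,p,z):
    c,d=ray(f,p);return c+d*(z-c[2])/d[2]
def cloud(f):
    h,w=f["z_map"].shape
    g=np.stack(np.meshgrid(np.arange(w),np.arange(h)),-1).reshape(-1,1,2).astype(float)
    u=cv2.undistortPoints(g,K(f),np.array(f["D"],float))[:,0]
    z=f["z_map"].reshape(-1,1);P=np.c_[u*z,z]
    return ((P-np.array(f["t"]))@np.array(f["R"])).reshape(h,w,3)
def proj(f,X):
    R=np.array(f["R"]);rv=cv2.Rodrigues(R)[0]
    return cv2.projectPoints(np.array(X,float).reshape(-1,1,3),rv,np.array(f["t"],float),K(f),np.array(f["D"],float))[0][:,0]
E
python3 - <<'E'
from h import *
for n in ("top","scene"):
    f=arm.grab_frame(n);cv2.imwrite(f"pics/{n}0.png",cv2.resize(f["image"],(800,600),interpolation=cv2.INTER_CUBIC))
    C=cloud(f)
    print(n,"cam",-np.array(f["R"]).T@f["t"])
    for q in ("unit","rim","rib","cap","bar","lug","ramp","open_part","catch","spacer_a","screwdriver","solder_reel","mug","plug"):
        for d in (arm.mark_of(f,q))[:8]:
            if d["p"]<.3: continue
            u=d["pixel"];r,c=int(round(u[1])),int(round(u[0]))
            if 0<=r<420 and 0<=c<560: print(q,round(d["p"],2),np.round(u,1),np.round(C[r,c],3), np.round(at_z(f,u,0.007)[:2],3) if q[:2]=="sp" else "")
E
```

```text
top cam [0.32582466 0.05468145 1.22422538]
unit 0.95 [216.6 148. ] [0.62  0.183 0.104] 
unit 0.58 [319.3 102. ] [ 0.768 -0.072  0.018] 
rim 0.8 [209.2 136.6] [0.656 0.207 0.072] 
rib 0.6 [204.5 123.9] [0.685 0.218 0.084] 
cap 0.93 [182.9 223.9] [0.441 0.269 0.05 ] 
cap 0.79 [128.7 318.4] [0.214 0.393 0.038] 
cap 0.73 [183.7 311.6] [0.229 0.26  0.048] 
bar 0.93 [124.5 322.2] [0.206 0.401 0.05 ] 
bar 0.66 [179.  221.8] [0.446 0.279 0.049] 
bar 0.65 [183.9 311.5] [0.229 0.26  0.048] 
lug 0.94 [196.4 221.4] [0.451 0.241 0.023] 
lug 0.62 [188.2 326.9] [0.191 0.253 0.025] 
lug 0.56 [120.4 330.1] [0.187 0.41  0.05 ] 
ramp 0.83 [399.9 181.5] [ 0.554 -0.275  0.028] 
open_part 0.73 [206.1 123.8] [0.679 0.211 0.103] 
open_part 0.64 [398.3 208.7] [ 0.484 -0.267  0.031] 
catch 0.61 [401.1 149.1] [ 0.643 -0.284  0.015] 
catch 0.31 [331.2 190.3] [ 0.536 -0.102  0.008] 
spacer_a 0.46 [328.  220.3] [ 0.457 -0.094  0.011] [ 0.457 -0.094]
spacer_a 0.45 [251.3 237.9] [0.41  0.103 0.012] [0.411 0.102]
spacer_a 0.41 [292.2 224.6] [ 0.444 -0.002  0.014] [ 0.445 -0.002]
spacer_a 0.41 [329.7 187.8] [ 0.539 -
[... 890 characters left out ...]
0.257 0.045] 
lug 0.6 [399.1 170.8] [0.203 0.419 0.023] 
ramp 0.59 [151.3 234.7] [ 0.606 -0.244  0.054] 
open_part 0.65 [158.3 208.8] [ 0.492 -0.266  0.034] 
catch 0.67 [132.5 248.5] [ 0.646 -0.283  0.042] 
catch 0.51 [322.3 250.9] [0.616 0.199 0.083] 
spacer_a 0.52 [212.7 232.3] [ 0.523 -0.103 -0.   ] [ 0.531 -0.101]
spacer_a 0.5 [294.9 212.2] [0.421 0.115 0.01 ] [0.418 0.114]
spacer_a 0.48 [249.2 212.3] [ 0.445 -0.015  0.014] [ 0.439 -0.016]
spacer_a 0.36 [416.5 261.4] [0.584 0.437 0.048] [0.55 0.45]
screwdriver 0.7 [200.1 312. ] [ 0.783 -0.072  0.006] 
solder_reel 0.8 [248.8 288.5] [0.721 0.036 0.04 ] 
mug 0.84 [417.2 260.1] [0.585 0.438 0.054] 
plug 0.61 [255.2 264. ] [0.631 0.034 0.018]
```

View pics/top0.png

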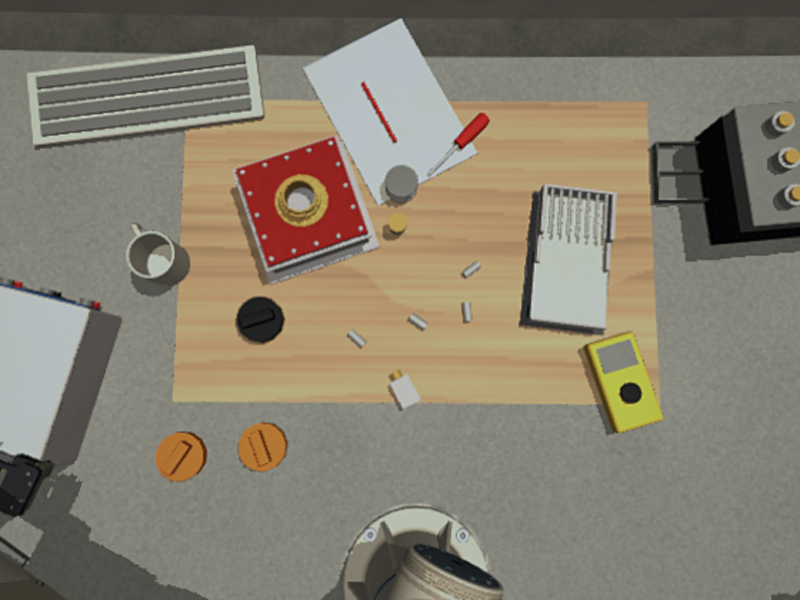

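View pics/scene0.png

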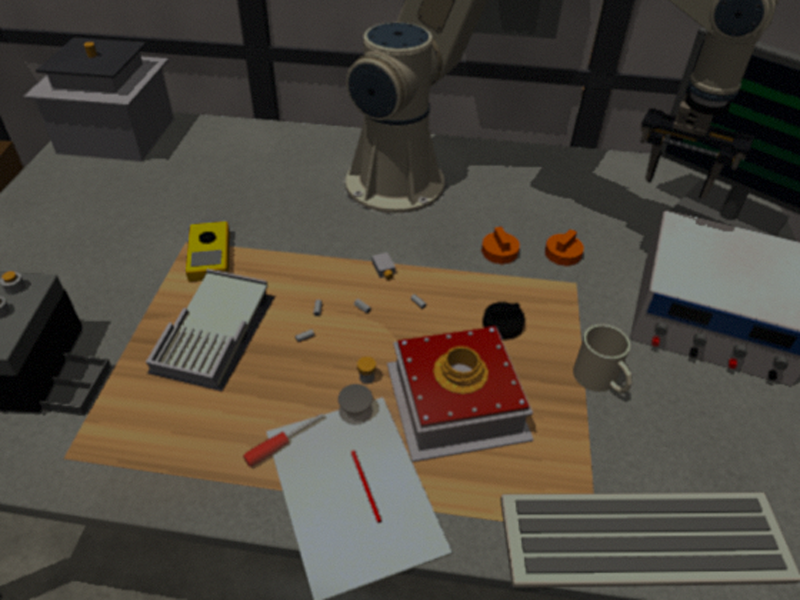

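The top view shows four loose spacers (800×600 px) at (471,269), (467,312), (418,321) and (356,338). The black cap is at (260,319), and the two orange shapes at (181,456) and (262,447) are look-alikes. The unit is at (303,205). The ramp is at (570,258), with its cage pointing up the picture and its open part towards the robot.

```bash
cat > meas.py <<'E'
from h import *
def spacers(f,C,box=(0.3,0.75,-0.19,0.2)):
    """bright/grey low things on the wood: by saturation"""
    hsv=cv2.cvtColor(f["image"],cv2.COLOR_BGR2HSV)
    G=np.stack(np.meshgrid(np.arange(560),np.arange(420)),-1).reshape(-1,2)
    m=((hsv[...,1]<60)&(C[...,0]>box[0])&(C[...,0]<box[1])&(C[...,1]>box[2])&(C[...,1]<box[3])&(C[...,2]<.03)).astype(np.uint8)
    n,l,s,c=cv2.connectedComponentsWithStats(m)
    out=[]
    for i in range(1,n):
        if 25<s[i,4]<200:
            ys,xs=np.nonzero(l==i)
            P=np.array([at_z(f,(x,y),0.007)[:2] for x,y in zip(xs,ys)])
            mu=P.mean(0);w,v=np.linalg.eigh(np.cov(P.T));a=np.degrees(np.arctan2(v[1,1],v[0,1]))%180
            out.append((s[i,4],np.round(mu,4),round(a,1),np.round(np.sqrt(w*12),3)))
    return out
E
python3 - <<'E'
from meas import *
from scipy.optimize import least_squares
f=arm.grab_frame("top");C=cloud(f)
for s in spacers(f,C): print("sp",s)
Z=C[...,2]
near=lambda x,y,r:np.hypot(C[...,0]-x,C[...,1]-y)<r
# neck rim
P=C[near(.63,.19,.07)&(Z>.108)&(Z<.125)]
r=least_squares(lambda p:np.hypot(P[:,0]-p[0],P[:,1]-p[1])-p[2],[.63,.19,.027],loss='soft_l1',f_scale=.002)
print("rim",len(P),r.x,P[:,2].mean())
# red plate
hsv=cv2.cvtColor(f["image"],cv2.COLOR_BGR2HSV)
m=((hsv[...,1]>150)&((hsv[...,0]<8)|(hsv[...,0]>172))&near(.63,.19,.15)).astype(np.uint8)
m=cv2.morphologyEx(m,cv2.MORPH_CLOSE,np.ones((5,5)))
ys,xs=np.nonzero(m);Q=np.array([at_z(f,(x,y),.083)[:2] for x,y in zip(xs,ys)],np.float32)
print("red",cv2.minAreaRect(Q))
# cap
m=near(.44,.27,.06)&(Z>.018)
print("cap all",cv2.minEnclosingCircle(C[m][:,:2].astype(np.float32)))
Bp=C[m&(Z>.042)][:,:2].astype(np.float32);print("bar",len(Bp),cv2.minAreaRect(Bp),Bp.mean(0),C[m&(Z>.042)][:,2].mean())
w,v=np.linalg.eigh(np.cov(Bp.T));print("bar ang",np.degrees(np.arctan2(v[1,1],v[0,1])))
# ramp
m=(C[...,0]>.38)&(C[...,0]<.72)&(C[...,1]>-.4)&(C[...,1]<-.18)&(Z>.006)
R=C[m][:,:2].astype(np.float32);print("ramp rect",len(R),cv2.minAreaRect(R),R.mean(0))
b=m&(hsv[...,2]>190)&(hsv[...,1]<40)&(C[...,0]<.53)
B=C[b];print("board",len(B),cv2.minAreaRect(B[:,:2].astype(np.float32)))
A=np.c_[B[:,:2],np.ones(len(B))];co=np.linalg.lstsq(A,B[:,2],rcond=None)[0];print("plane",co,np.degrees(np.arctan2(-co[1],-co[0])))
print(Z[near(.4,0.0,.02)].mean())
cr=f["image"][200:260,235:345];cv2.imwrite("pics/c1.png",cv2.resize(cr,None,fx=7,fy=7,interpolation=cv2.INTER_CUBIC))
cv2.imwrite("pics/c2.png",cv2.resize(f["image"][85:250,360:450],None,fx=3.5,fy=3.5,interpolation=cv2.INTER_CUBIC))
E
```

```text
sp (np.int32(72), array([ 0.541 , -0.0997]), np.float64(127.9), array([0.013, 0.036]))
sp (np.int32(74), array([ 0.464 , -0.0905]), np.float64(4.7), array([0.014, 0.035]))
sp (np.int32(78), array([ 0.4449, -0.0022]), np.float64(56.0), array([0.015, 0.034]))
sp (np.int32(74), array([0.4144, 0.107 ]), np.float64(49.9), array([0.014, 0.035]))
rim 171 [0.64511222 0.19994002 0.02776896] 0.11305351113793034
red ((0.6444767117500305, 0.20125630497932434), (0.17904214560985565, 0.1768527626991272), 19.601322174072266)
cap all ((0.4467662572860718, 0.2772866189479828), 0.0416816845536232)
bar 175 ((0.44492581486701965, 0.27753743529319763), (0.018889762461185455, 0.05669505149126053), 17.505544662475586) [0.4448701  0.27658314] 0.04961906976328241
bar ang 108.28469874790075
ramp rect 5912 ((0.549148678779602, -0.28885596990585327), (0.21241874992847443, 0.334799587726593), 89.03292083740234) [ 0.5451402  -0.28104442]
board 1682 ((0.4884415864944458, -0.2657000720500946), (0.12700283527374268, 0.09116284549236298), 84.17539978027344)
plane [-0.11105175  0.01374247  0.09257389] -7.054391487977467
-0.00019853713378777105
```

```bash
cat > st.py <<'E'
from h import *
from scipy.spatial.transform import Rotation as Ro
def st():
    s=arm.observe();q=s["eef_rot"];M=Ro.from_quat([q[1],q[2],q[3],q[0]]).as_matrix()
    return s,M,np.degrees(np.arctan2(M[1,1],M[0,1]))
if __name__=="__main__":
    s,M,y=st();print(round(s["clock"],2),np.round(s["ee_pos"],4),"yaw_y",round(y,1),"q6",s["joint_positions"][5],"z",np.round(M[:,2],3),s["grip_width"],arm.nose_length)
E
python3 st.py; python3 - <<'E'
from h import *
f=arm.grab_frame("top");g=arm.grab_frame("scene")
a=cv2.resize(f["image"][195:255,150:215],(390,400),interpolation=cv2.INTER_CUBIC)
p=cv2.resize(g["image"][195:255,320:385],(390,400),interpolation=cv2.INTER_CUBIC)
cv2.imwrite("pics/cap.png",np.hstack([a,p]))
E
```

```text
1.55 [0.23   0.5812 0.2226] yaw_y 68.4 q6 -0.0024219090820489014 z [ 0.  0. -1.] 0.09175906023678485 0.008
```

View pics/cap.png

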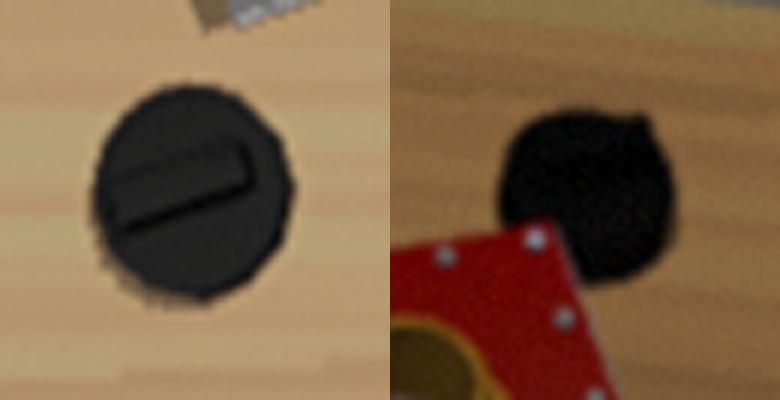

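The crop confirms that the black cap is the one meant: it is plain, its bar lies at about 108°, and the orange ones are excluded. I'll start with the spacer at (0.414, 0.107).

Request:
jog_arm:
  hand: [-0.13,-0.13,-0.13,-0.13,-0.13,-0.13,-0.13,-0.13,-0.13,-0.13,-0.13,-0.13]
  xyz:
    - [184,-474,-100]
    - [184,-474,-100]
    - [184,-474,-100]
    - [184,-474,-100]
    - [184,-474,-100]
    - [184,-474,-100]
    - [184,-474,-100]
    - [184,-474,-100]
    - [184,-474,-100]
    - [184,-474,-100]
    - [184,-474,-100]
    - [184,-474,-100]
  rot:
    - [0,0,-1.894]
    - [0,0,-1.894]
    - [0,0,-1.894]
    - [0,0,-1.894]
    - [0,0,-1.894]
    - [0,0,-1.894]
    - [0,0,-1.894]
    - [0,0,-1.894]
    - [0,0,-1.894]
    - [0,0,-1.894]
    - [0,0,-1.894]
    - [0,0,-1.894]
  squeeze: 5

```text
clock: 2.65
ee_pos: [0.408, 0.122, 0.1261]
eef_rot: [0.0, 0.808, 0.589, 0.001]
wrist_force: [0.5, 0.7, 1.2]
grip_width: 0.0397
gripper_force: 0.0
```

```bash
python3 st.py; python3 - <<'E'
from meas import *
f=arm.grab_frame("top");C=cloud(f)
for s in spacers(f,C): print("sp",s)
E
```

```text
2.65 [0.408  0.122  0.1261] yaw_y -17.9 q6 0.5989251205612903 z [ 0.001  0.    -1.   ] 0.03970951202374886 0.008
sp (np.int32(69), array([0.6964, 0.1103]), np.float64(19.6), array([0.005, 0.109]))
sp (np.int32(71), array([ 0.5409, -0.0997]), np.float64(127.1), array([0.013, 0.036]))
sp (np.int32(73), array([ 0.464 , -0.0904]), np.float64(5.1), array([0.014, 0.035]))
sp (np.int32(78), array([ 0.4449, -0.0022]), np.float64(56.0), array([0.015, 0.034]))
sp (np.int32(108), array([ 3.183e-01, -1.000e-04]), np.float64(49.3), array([0.029, 0.073]))
```

```bash
python3 st.py
```

```text
2.7 [0.4095 0.1164 0.1249] yaw_y -18.5 q6 0.6011033273250691 z [ 0.    -0.002 -1.   ] 0.03963268640607817 0.008
```

Request:
jog_arm:
  hand: [-0.13,-0.13,-0.13,-0.13,-0.13,-0.13,-0.13]
  xyz:
    - [3,-7,-50]
    - [3,-7,-65]
    - [3,-7,-65]
    - [3,-7,-65]
    - [3,-7,-65]
    - [3,-7,-65]
    - [3,-7,-65]
  rot:
    - [0,0,-0.394]
    - [0,0,-0.394]
    - [0,0,-0.394]
    - [0,0,-0.394]
    - [0,0,-0.394]
    - [0,0,-0.394]
    - [0,0,-0.394]

```text
clock: 3.28
ee_pos: [0.4112, 0.1172, 0.0619]
eef_rot: [0.0, 0.906, 0.423, 0.001]
wrist_force: [-0.4, 0.4, 0.3]
grip_width: 0.0398
gripper_force: 0.0
```

```bash
python3 st.py
```

```text
3.28 [0.4112 0.1172 0.0619] yaw_y -39.9 q6 0.9707742469612973 z [ 0.002  0.    -1.   ] 0.039755413393933355 0.008
```

Request:
jog_arm:
  hand: [-0.13,-0.13,-0.13,-0.13,-1,-1,-1,-1,-1,-1,-1,-1]
  xyz:
    - [3,-10,-25]
    - [3,-10,-51]
    - [3,-10,-51]
    - [3,-10,-51]
    - [3,-10,-51]
    - [3,-10,-51]
    - [3,-10,-51]
    - [3,-10,-51]
    - [3,-10,-51]
    - [3,-10,-51]
    - [3,-10,-51]
    - [3,-10,-51]
  rot:
    - [0,0,0]
    - [0,0,0]
    - [0,0,0]
    - [0,0,0]
    - [0,0,0]
    - [0,0,0]
    - [0,0,0]
    - [0,0,0]
    - [0,0,0]
    - [0,0,0]
    - [0,0,0]
    - [0,0,0]
  squeeze: 4

```text
clock: 4.28
ee_pos: [0.4137, 0.1069, 0.0103]
eef_rot: [-0.0, 0.907, 0.422, 0.0]
wrist_force: [-0.5, 0.9, 4.4]
grip_width: 0.014
gripper_force: 4.0
```

```bash
python3 st.py
```

```text
4.28 [0.4137 0.1069 0.0103] yaw_y -40.1 q6 0.9491711220296974 z [ 0.  0. -1.] 0.013965474284362886 0.008
```

Request:
jog_arm:
  hand: [-1,-1,-1,-1,-1,-1,-1,-1,-1,-1,-1,-1]
  xyz:
    - [0,0,0]
    - [0,0,0]
    - [0,0,40]
    - [0,0,80]
    - [8,-40,90]
    - [15,-80,90]
    - [23,-120,90]
    - [31,-160,90]
    - [39,-200,90]
    - [46,-240,90]
    - [54,-280,90]
    - [61,-320,90]
  rot:
    - [0,0,0]
    - [0,0,0]
    - [0,0,0]
    - [0,0,0]
    - [0,0,0.1]
    - [0,0,0.2]
    - [0,0,0.3]
    - [0,0,0.4]
    - [0,0,0.5]
    - [0,0,0.597]
    - [0,0,0.597]
    - [0,0,0.597]
  squeeze: 25

```text
clock: 5.28
ee_pos: [0.4719, -0.2022, 0.0999]
eef_rot: [-0.0, 0.742, 0.67, -0.0]
wrist_force: [1.1, 0.8, -1.0]
grip_width: 0.0132
gripper_force: 25.0
```

Request:
jog_arm:
  hand: [-1,-1,-1,-1]
  xyz:
    - [10,-35,0]
    - [10,-52,0]
    - [10,-52,0]
    - [10,-52,0]
  rot:
    - [0.0126,0.1213,0]
    - [0.0126,0.1213,0]
    - [0.0126,0.1213,0]
    - [0.0126,0.1213,0]

```text
clock: 5.62
ee_pos: [0.4816, -0.2524, 0.0991]
eef_rot: [-0.046, 0.742, 0.668, -0.041]
wrist_force: [-0.0, 0.5, -1.0]
grip_width: 0.0131
gripper_force: 25.0
```

```bash
python3 st.py
```

```text
5.62 [ 0.4816 -0.2524  0.0991] yaw_y -6.0 q6 -0.32418669225787505 z [-0.122  0.014 -0.992] 0.013102377138538901 0.008
```

Request:
jog_arm:
  hand: [-1,-1,-1,-1,-1,-1]
  xyz:
    - [3,-13,-20]
    - [3,-13,-40]
    - [3,-13,-50]
    - [3,-13,-52]
    - [3,-13,-52]
    - [3,-13,-52]
  rot:
    - [0,0,0]
    - [0,0,0]
    - [0,0,0]
    - [0,0,0]
    - [0,0,0]
    - [0,0,0]

```text
clock: 6.12
ee_pos: [0.4853, -0.2644, 0.0488]
eef_rot: [-0.045, 0.741, 0.669, -0.041]
wrist_force: [-0.3, -0.9, -0.4]
grip_width: 0.0132
gripper_force: 25.0
```

Request:
jog_arm:
  hand: [-1,-1,-0.5,-0.5,-0.5,-0.5]
  xyz:
    - [0,0,-2]
    - [0,0,-2]
    - [0,0,-2]
    - [0,0,-2]
    - [0,0,-2]
    - [0,0,-2]
  rot:
    - [0,0,0]
    - [0,0,0]
    - [0,0,0]
    - [0,0,0]
    - [0,0,0]
    - [0,0,0]

```text
clock: 6.62
ee_pos: [0.4853, -0.2652, 0.0463]
eef_rot: [-0.045, 0.741, 0.668, -0.041]
wrist_force: [0.4, -0.1, 0.9]
grip_width: 0.0231
gripper_force: 0.1
```

Request:
jog_arm:
  hand: [-0.5,-0.5,-0.5,-0.5,-0.5,-0.5,-0.5,-0.5]
  xyz:
    - [2,0,15]
    - [5,0,40]
    - [10,40,80]
    - [10,80,80]
    - [10,120,80]
    - [10,120,80]
    - [10,120,80]
    - [10,120,80]
  rot:
    - [0,0,0]
    - [0,0,0]
    - [0,0,0]
    - [0,0,0]
    - [0,0,0]
    - [0,0,0]
    - [0,0,0]
    - [0,0,0]

```text
clock: 7.28
ee_pos: [0.4953, -0.1452, 0.1261]
eef_rot: [-0.045, 0.741, 0.669, -0.041]
wrist_force: [0.2, -0.3, 0.9]
grip_width: 0.0231
gripper_force: 0.0
```

```bash
cat > look.py <<'E'
from meas import *; import sys
from st import st
s,M,y=st();f=arm.grab_frame("top");C=cloud(f)
print(round(s["clock"],2),np.round(s["ee_pos"],4),"yaw",round(y,1),"q6",round(s["joint_positions"][5],2),"z",np.round(M[:,2],3),s["grip_width"])
for s in spacers(f,C): print("sp",s)
r=arm.grab_frame("scene")
a=cv2.resize(f["image"][120:240,355:445],(390,520),interpolation=cv2.INTER_CUBIC)
b=cv2.resize(r["image"][180:280,95:195],(400,520),interpolation=cv2.INTER_CUBIC)
if len(sys.argv)>1: cv2.imwrite(f"pics/{sys.argv[1]}.png",np.hstack([a,b]))
E
python3 look.py r1
```

```text
7.28 [ 0.4953 -0.1452  0.1261] yaw -5.8 q6 -0.16 z [-0.121  0.012 -0.993] 0.02310103131649242
sp (np.int32(70), array([ 0.541 , -0.0999]), np.float64(127.3), array([0.013, 0.036]))
sp (np.int32(70), array([ 0.464 , -0.0905]), np.float64(6.3), array([0.013, 0.034]))
sp (np.int32(76), array([ 0.445 , -0.0022]), np.float64(56.0), array([0.015, 0.033]))
```

View pics/r1.png

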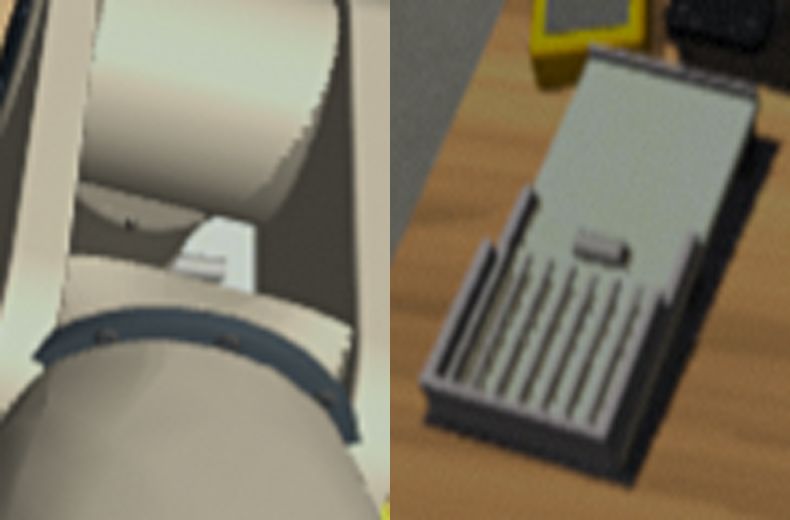

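The scene crop shows the spacer moving off the open board to the cage mouth at (600,248), so it is rolling. I'll check it again on the next look.

```bash
cat > to.py <<'E'
import sys
from st import *
def target(yaw,tilt=0):
    Y=np.radians(yaw);y=np.array([np.cos(Y),np.sin(Y),0]);z=np.array([0,0,-1.]);M=np.c_[np.cross(y,z),y,z]
    a=np.radians(84.1);return Ro.from_rotvec(tilt*np.array([np.cos(a),np.sin(a),0])).as_matrix()@M
if __name__=="__main__":
    x,y,z,yaw=map(float,sys.argv[1:5]);tilt=float(sys.argv[5]) if len(sys.argv)>5 else 0
    s,M,yw=st();print(round(s["clock"],2),np.round(s["ee_pos"],4),"yaw",round(yw,1),"q6",round(s["joint_positions"][5],2),"gw",round(s["grip_width"],4))
    for k in (0,180):print("d",np.round((np.array([x,y,z])-s["ee_pos"])*1e3,1),"rot",np.round(Ro.from_matrix(target(yaw+k,tilt)@M.T).as_rotvec(),3))
E
python3 to.py .445 -.0022 .06 -34; python3 look.py r2
```

```text
7.38 [ 0.4952 -0.1462  0.1258] yaw -5.9 q6 -0.16 gw 0.0231
d [-50.2 144.  -65.8] rot [-0.042 -0.116 -0.489]
d [-50.2 144.  -65.8] rot [ 0.157 -0.057  2.647]
7.38 [ 0.4952 -0.1462  0.1258] yaw -5.9 q6 -0.16 z [-0.121  0.012 -0.993] 0.023059309432702808
sp (np.int32(70), array([ 0.541 , -0.0999]), np.float64(127.3), array([0.013, 0.036]))
sp (np.int32(69), array([ 0.4635, -0.0904]), np.float64(6.1), array([0.013, 0.035]))
sp (np.int32(76), array([ 0.4449, -0.0024]), np.float64(55.6), array([0.015, 0.034]))
```

View pics/r2.png

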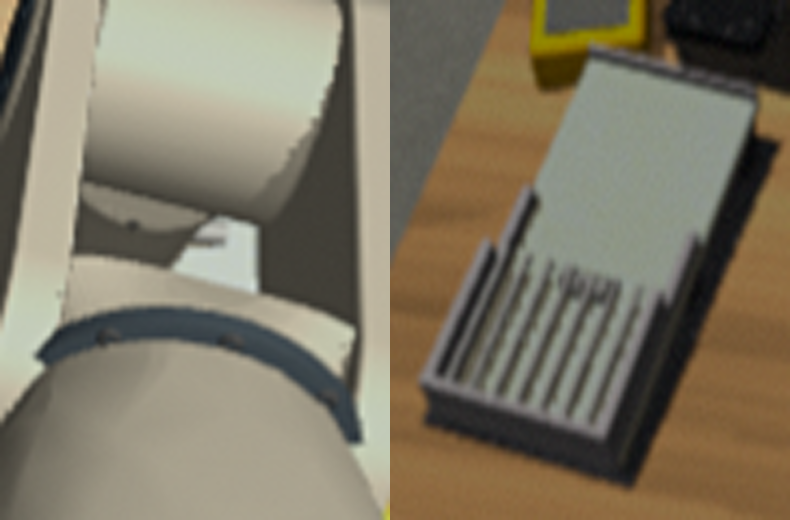

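The first spacer is rolling into the cage, now under the bars at (590,285), so it is round. Next is the spacer at (0.445, -0.002).

Request:
jog_arm:
  hand: [-0.13,-0.13,-0.13,-0.13,-0.13,-0.13,-0.13,-0.13,-0.13]
  xyz:
    - [-10,30,0]
    - [-22,65,-20]
    - [-35,100,-35]
    - [-50,144,-50]
    - [-50,144,-66]
    - [-50,144,-66]
    - [-50,144,-66]
    - [-50,144,-66]
    - [-50,144,-66]
  rot:
    - [-0.01,-0.03,-0.12]
    - [-0.02,-0.06,-0.24]
    - [-0.03,-0.09,-0.36]
    - [-0.042,-0.116,-0.489]
    - [-0.042,-0.116,-0.489]
    - [-0.042,-0.116,-0.489]
    - [-0.042,-0.116,-0.489]
    - [-0.042,-0.116,-0.489]
    - [-0.042,-0.116,-0.489]
  squeeze: 4

```text
clock: 8.23
ee_pos: [0.4468, -0.0023, 0.0609]
eef_rot: [0.001, 0.883, 0.47, 0.001]
wrist_force: [0.6, 0.4, 0.0]
grip_width: 0.0402
gripper_force: 0.0
```

```bash
python3 to.py .445 -.0023 .0103 -34
```

```text
8.23 [ 0.4468 -0.0023  0.0609] yaw -34.0 q6 0.59 gw 0.0402
d [ -1.8  -0.  -50.6] rot [ 0.     0.002 -0.   ]
d [ -1.8  -0.  -50.6] rot [-3.000e-03  0.000e+00  3.141e+00]
```

Request:
jog_arm:
  hand: [-0.13,-0.13,-0.13,-0.13,-1,-1,-1,-1,-1,-1,-1,-1]
  xyz:
    - [-2,0,-25]
    - [-2,0,-50]
    - [-2,0,-50]
    - [-2,0,-50]
    - [-2,0,-50]
    - [-2,0,-50]
    - [-2,0,-50]
    - [-2,0,-50]
    - [-2,0,-50]
    - [-2,0,-50]
    - [-2,0,-50]
    - [-2,0,-50]
  rot:
    - [0,0,0]
    - [0,0,0]
    - [0,0,0]
    - [0,0,0]
    - [0,0,0]
    - [0,0,0]
    - [0,0,0]
    - [0,0,0]
    - [0,0,0]
    - [0,0,0]
    - [0,0,0]
    - [0,0,0]
  squeeze: 4

```text
clock: 9.23
ee_pos: [0.4435, -0.0012, 0.0104]
eef_rot: [0.0, 0.883, 0.47, 0.0]
wrist_force: [-0.6, -3.1, 5.2]
grip_width: 0.0157
gripper_force: 4.0
```

```bash
python3 to.py .4847 -.2653 .1 -5.9 0.122
```

```text
9.23 [ 0.4435 -0.0012  0.0104] yaw -33.9 q6 0.59 gw 0.0157
d [  41.2 -264.1   89.6] rot [0.042 0.117 0.489]
d [  41.2 -264.1   89.6] rot [-0.155  0.057 -2.648]
```

This one reads 15.7 mm against 14.0 mm, which suggests a hexagon gripped on its corners. I'll confirm it on the ramp.

Request:
jog_arm:
  hand: [-1,-1,-1,-1,-1,-1,-1,-1,-1,-1,-1,-1]
  xyz:
    - [0,0,0]
    - [0,0,0]
    - [0,0,40]
    - [0,0,80]
    - [7,-40,90]
    - [13,-80,90]
    - [19,-120,90]
    - [25,-160,90]
    - [31,-200,90]
    - [37,-240,90]
    - [41,-264,90]
    - [41,-264,90]
  rot:
    - [0,0,0]
    - [0,0,0]
    - [0,0,0]
    - [0,0,0]
    - [0.008,0.023,0.1]
    - [0.016,0.046,0.2]
    - [0.024,0.07,0.3]
    - [0.033,0.094,0.4]
    - [0.042,0.117,0.489]
    - [0.042,0.117,0.489]
    - [0.042,0.117,0.489]
    - [0.042,0.117,0.489]
  squeeze: 25

```text
clock: 10.23
ee_pos: [0.485, -0.2693, 0.0998]
eef_rot: [-0.045, 0.742, 0.667, -0.041]
wrist_force: [0.4, 0.1, -0.5]
grip_width: 0.0145
gripper_force: 25.0
```

Request:
jog_arm:
  hand: [-1,-1]
  xyz:
    - [0,0,0]
    - [0,0,0]
  rot:
    - [0,0,0]
    - [0,0,0]

```text
clock: 10.4
ee_pos: [0.4834, -0.2641, 0.0996]
eef_rot: [-0.046, 0.741, 0.668, -0.041]
wrist_force: [0.4, -0.2, -1.3]
grip_width: 0.015
gripper_force: 25.0
```

```bash
python3 to.py .4847 -.2653 .0475 -5.9 0.122
```

```text
10.4 [ 0.4834 -0.2641  0.0996] yaw -5.9 q6 -0.34 gw 0.015
d [  1.3  -1.2 -52.1] rot [-0.001 -0.002  0.   ]
d [  1.3  -1.2 -52.1] rot [-0.384  0.041 -3.117]
```

Request:
jog_arm:
  hand: [-1,-1,-1,-1,-1,-1]
  xyz:
    - [1,-1,-20]
    - [1,-1,-40]
    - [1,-1,-50]
    - [1,-1,-53]
    - [1,-1,-53]
    - [1,-1,-53]
  rot:
    - [0,0,0]
    - [0,0,0]
    - [0,0,0]
    - [0,0,0]
    - [0,0,0]
    - [0,0,0]

```text
clock: 10.9
ee_pos: [0.4852, -0.2652, 0.0474]
eef_rot: [-0.046, 0.741, 0.669, -0.041]
wrist_force: [-0.5, 0.6, -1.3]
grip_width: 0.0147
gripper_force: 25.0
```

Request:
jog_arm:
  hand: [-1,-0.4,-0.4,-0.4,-0.4,-0.4]
  xyz:
    - [0,0,0]
    - [0,0,0]
    - [0,0,0]
    - [0,0,0]
    - [0,0,0]
    - [0,0,0]
  rot:
    - [0,0,0]
    - [0,0,0]
    - [0,0,0]
    - [0,0,0]
    - [0,0,0]
    - [0,0,0]

```text
clock: 11.4
ee_pos: [0.4852, -0.2661, 0.0472]
eef_rot: [-0.045, 0.741, 0.668, -0.041]
wrist_force: [0.5, 0.5, 0.2]
grip_width: 0.0277
gripper_force: 0.0
```

Request:
jog_arm:
  hand: [-0.4,-0.4,-0.4,-0.4,-0.4,-0.4,-0.4,-0.4,-0.4,-0.4,-0.4,-0.4]
  xyz:
    - [2,0,15]
    - [5,0,40]
    - [5,0,80]
    - [5,0,80]
    - [5,0,80]
    - [5,0,80]
    - [5,0,80]
    - [5,0,80]
    - [5,0,80]
    - [5,0,80]
    - [5,0,80]
    - [5,0,80]
  rot:
    - [0,0,0]
    - [0,0,0]
    - [0,0,0]
    - [0,0,0]
    - [0,0,0]
    - [0,0,0]
    - [0,0,0]
    - [0,0,0]
    - [0,0,0]
    - [0,0,0]
    - [0,0,0]
    - [0,0,0]

```text
clock: 12.4
ee_pos: [0.49, -0.266, 0.1268]
eef_rot: [-0.046, 0.741, 0.669, -0.041]
wrist_force: [-0.8, 0.4, -0.7]
grip_width: 0.0276
gripper_force: 0.0
```

```bash
python3 look.py r3
```

```text
12.4 [ 0.49   -0.266   0.1268] yaw -5.9 q6 -0.34 z [-0.122  0.013 -0.992] 0.027619792913805192
sp (np.int32(71), array([ 0.5409, -0.0997]), np.float64(127.1), array([0.013, 0.036]))
sp (np.int32(70), array([ 0.4635, -0.0905]), np.float64(5.8), array([0.013, 0.034]))
```

View pics/r3.png

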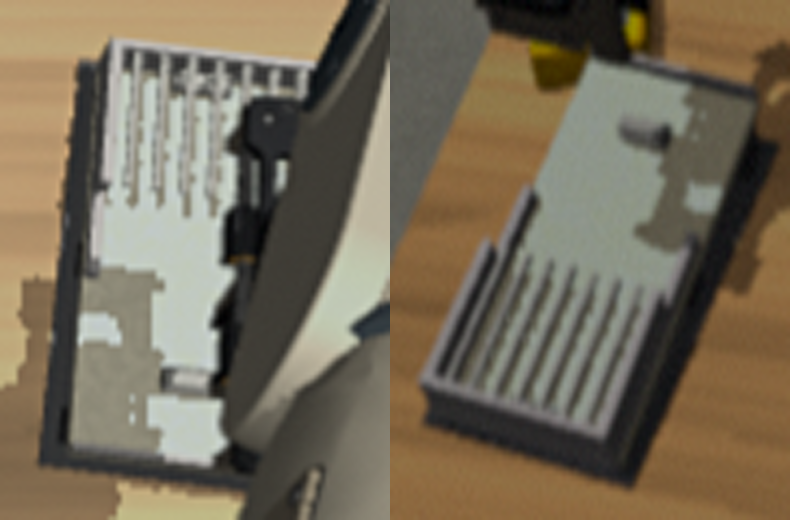

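The hexagon stays at (645,130), and the round one shows inside the cage at (205,75). I'll pick the hexagon up again and take it to the well.

Request:
jog_arm:
  hand: [-0.4,-0.4,-0.4,-0.4,-0.4,-1,-1,-1,-1,-1,-1,-1]
  xyz:
    - [0,0,-20]
    - [-2,0,-50]
    - [-5,0,-78]
    - [-5,0,-80]
    - [-5,0,-80]
    - [-5,0,-80]
    - [-5,0,-80]
    - [-5,0,-80]
    - [-5,0,-80]
    - [-5,0,-80]
    - [-5,0,-80]
    - [-5,0,-80]
  rot:
    - [0,0,0]
    - [0,0,0]
    - [0,0,0]
    - [0,0,0]
    - [0,0,0]
    - [0,0,0]
    - [0,0,0]
    - [0,0,0]
    - [0,0,0]
    - [0,0,0]
    - [0,0,0]
    - [0,0,0]
  squeeze: 25

```text
clock: 13.5
ee_pos: [0.4854, -0.2662, 0.0475]
eef_rot: [-0.045, 0.741, 0.668, -0.041]
wrist_force: [-0.6, 0.1, 3.8]
grip_width: 0.0144
gripper_force: 25.0
```

Request:
jog_arm:
  hand: [-1,-1,-1,-1,-1,-1,-1,-1,-1,-1,-1,-1]
  xyz:
    - [0,0,40]
    - [0,0,80]
    - [0,0,120]
    - [10,38,123]
    - [20,76,123]
    - [30,114,123]
    - [40,152,123]
    - [50,190,123]
    - [60,228,123]
    - [70,266,123]
    - [80,304,123]
    - [90,342,123]
  rot:
    - [0,0,0]
    - [0,0,0]
    - [0,0,0]
    - [0,0,0]
    - [0,0,0]
    - [0,0,0]
    - [0,0,0]
    - [0,0,0]
    - [0,0,0]
    - [0,0,0]
    - [0,0,0]
    - [0,0,0]

```text
clock: 14.5
ee_pos: [0.5752, 0.0779, 0.1701]
eef_rot: [-0.046, 0.741, 0.669, -0.041]
wrist_force: [1.0, -0.7, -0.7]
grip_width: 0.0149
gripper_force: 25.0
```

```bash
python3 to.py .645 .200 .165 -5.9
```

```text
14.5 [0.5752 0.0779 0.1701] yaw -5.9 q6 0.21 gw 0.0149
d [ 69.8 122.1  -5.1] rot [-0.012 -0.122 -0.   ]
d [ 69.8 122.1  -5.1] rot [ 0.192 -0.019  3.136]
```

Request:
jog_arm:
  hand: [-1,-1,-1,-1,-1,-1,-1,-1,-1]
  xyz:
    - [20,35,-5]
    - [40,70,-5]
    - [60,105,-5]
    - [70,122,-5]
    - [70,122,-15]
    - [70,122,-30]
    - [70,122,-42]
    - [70,122,-42]
    - [70,122,-42]
  rot:
    - [-0.006,-0.06,0]
    - [-0.012,-0.122,0]
    - [-0.012,-0.122,0]
    - [-0.012,-0.122,0]
    - [-0.012,-0.122,0]
    - [-0.012,-0.122,0]
    - [-0.012,-0.122,0]
    - [-0.012,-0.122,0]
    - [-0.012,-0.122,0]

```text
clock: 15.25
ee_pos: [0.6442, 0.1969, 0.127]
eef_rot: [-0.001, 0.743, 0.67, -0.001]
wrist_force: [0.0, 0.8, 0.0]
grip_width: 0.0148
gripper_force: 25.0
```

```bash
python3 to.py .645 .200 .128 -5.9
```

```text
15.25 [0.6442 0.1969 0.127 ] yaw -5.9 q6 0.4 gw 0.0148
d [0.8 3.1 1. ] rot [ 0.    -0.003  0.001]
d [0.8 3.1 1. ] rot [-4.000e-03 -1.000e-03 -3.141e+00]
```

Request:
jog_arm:
  hand: [-1,-1,-0.2,-0.2,-0.2,-0.2]
  xyz:
    - [1,3,1]
    - [1,3,1]
    - [1,3,1]
    - [1,3,1]
    - [1,3,1]
    - [1,3,1]
  rot:
    - [0,0,0]
    - [0,0,0]
    - [0,0,0]
    - [0,0,0]
    - [0,0,0]
    - [0,0,0]

```text
clock: 15.75
ee_pos: [0.6462, 0.2009, 0.1294]
eef_rot: [-0.0, 0.743, 0.67, 0.0]
wrist_force: [-0.3, 0.5, -0.6]
grip_width: 0.0367
gripper_force: 0.0
```

Request:
jog_arm:
  hand: [-0.2,-0.2,-0.13,-0.13,-0.13,-0.13,-0.13,-0.13,-0.13,-0.13,-0.13,-0.13]
  xyz:
    - [0,0,25]
    - [0,0,40]
    - [-20,-33,40]
    - [-40,-66,30]
    - [-60,-99,20]
    - [-80,-132,0]
    - [-100,-165,-20]
    - [-120,-198,-40]
    - [-140,-231,-60]
    - [-160,-264,-65]
    - [-181,-290,-68]
    - [-181,-290,-68]
  rot:
    - [0,0,-0.11]
    - [0,0,-0.22]
    - [0,0,-0.33]
    - [0,0,-0.44]
    - [0,0,-0.55]
    - [0,0,-0.67]
    - [0,0,-0.79]
    - [0,0,-0.91]
    - [0,0,-1.03]
    - [0,0,-1.15]
    - [0,0,-1.27]
    - [0,0,-1.372]
  squeeze: 4

```text
clock: 16.75
ee_pos: [0.4599, -0.0923, 0.0598]
eef_rot: [-0.0, 0.999, 0.043, -0.002]
wrist_force: [-0.6, 1.0, -0.8]
grip_width: 0.0399
gripper_force: 0.0
```

Request:
jog_arm:
  hand: [-0.13,-0.13]
  xyz:
    - [0,0,0]
    - [0,0,0]
  rot:
    - [0,0,0]
    - [0,0,0]

```text
clock: 16.92
ee_pos: [0.4657, -0.0894, 0.0614]
eef_rot: [-0.0, 0.999, 0.049, 0.001]
wrist_force: [0.8, 0.1, 0.5]
grip_width: 0.0398
gripper_force: 0.0
```

```bash
python3 look.py r4;python3 to.py .4637 -.0905 .0103 -84.4; python3 - <<'E'
from h import *
f=arm.grab_frame("top")
a=cv2.resize(f["image"][100:185,165:265],(700,595),interpolation=cv2.INTER_CUBIC);cv2.imwrite("pics/well.png",a)
E
```

```text
16.92 [ 0.4657 -0.0894  0.0614] yaw -84.4 q6 1.28 z [ 0.001  0.    -1.   ] 0.039782455070869846
17.02 [ 0.4663 -0.0886  0.0615] yaw -84.3 q6 1.28 gw 0.0399
d [ -2.6  -1.9 -51.2] rot [-0.     0.002 -0.002]
d [ -2.6  -1.9 -51.2] rot [-3.000e-03 -0.000e+00  3.139e+00]
```

View pics/well.png

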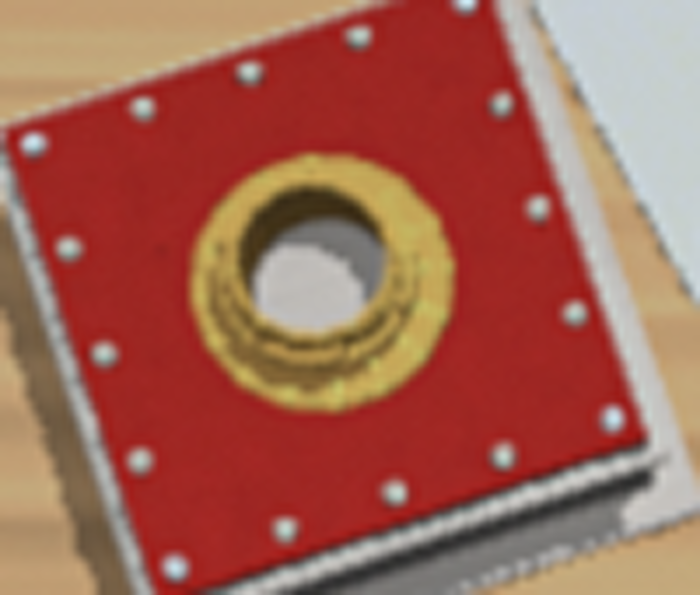

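```bash
python3 - <<'E'
from h import *
o=[]
for n in("top","scene"):
    f=arm.grab_frame(n);C=cloud(f)
    m=(np.hypot(C[...,0]-.645,C[...,1]-.2)<.026)&(C[...,2]<.1)&(C[...,2]>.02)
    z=C[m][:,2];print(n,m.sum(),np.histogram(z,bins=[.02,.034,.04,.046,.055,.07,.085,.1]))
    c=proj(f,[.645,.2,.115])[0].astype(int);o.append(cv2.resize(f["image"][c[1]-20:c[1]+25,c[0]-20:c[0]+25],(390,390),interpolation=cv2.INTER_CUBIC))
    for d in arm.mark_of(f,"spacer_a")[:8]: print(round(d["p"],2),np.round(at_z(f,d["pixel"],.007),3))
cv2.imwrite("pics/well2.png",np.hstack(o))
E
```

```text
top 232 (array([  0,   0,   0,   0,  54, 169,   9]), array([0.02 , 0.034, 0.04 , 0.046, 0.055, 0.07 , 0.085, 0.1  ]))
0.55 [ 0.673 -0.295  0.007]
scene 118 (array([ 0,  0,  0,  0, 10, 67, 41]), array([0.02 , 0.034, 0.04 , 0.046, 0.055, 0.07 , 0.085, 0.1  ]))
0.61 [ 0.448 -0.087  0.007]
0.39 [ 0.537 -0.097  0.007]
```

View pics/well2.png

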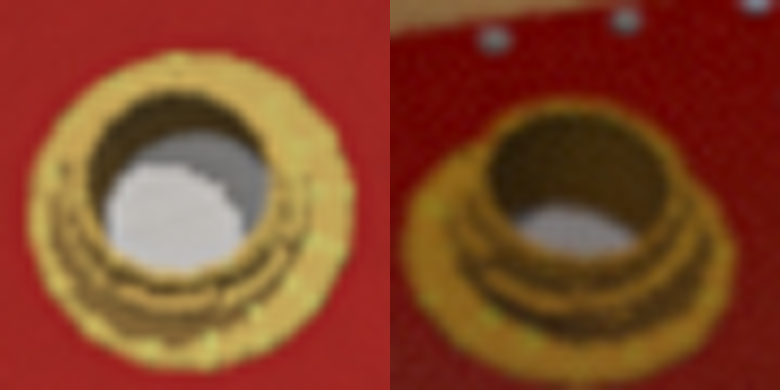

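```bash
python3 - <<'E'
from h import *
f=arm.grab_frame("top");C=cloud(f)
c=proj(f,[.645,.2,.115])[0].astype(int);print(c)
np.set_printoptions(linewidth=220)
s=np.s_[c[1]-10:c[1]+14,c[0]-12:c[0]+13]
print((C[s][...,2]*1e3).round().astype(int))
print(f["image"][s][...,0])
E
```

```text
[209 136]
[[  79   81   89   82   80  104  108  116  113  115  115  111  109  110  110  110  116  119  114  110  102   99   82   89   81]
 [  81   82   87   82  105  115  116  117  111  108  105  104  103  103   99  106  107  110  118  117  116  100  101  108   80]
 [  88   84   82  100  113  115  115  110  105  102   98   99   90   94   92   94  100  102  102  108  110  115  104  110   86]
 [  80   88  105  114  113  109  103   99   96   94   93   89   84   83   88   88   87   87   94   99  108  116  114  111  106]
 [  80  112  110  116  114  105  102   96   89   88   86   83   85   79   82   75   80   82   84   90   93  112  119  108  108]
 [ 104  109  118  116  101  100  100   91   84   81   78   74   74   74   71   75   68   70   77   75   86   97  114  114  106]
 [ 110  109  114  111  104   94   91   85   78   69   76   72   74   74   70   73   74   74   71   70   81   79  100  112  109]
 [ 105  117  113 1224   99   92   83   82   76   68   68   71   73   71   77   71   73   73   71   71   73   72   85  113  110]
 [ 110  116  116  106   93   87   74   72   67   72   76   73   71
[... 3755 characters left out ...]
 186 185 182 183 183 183 183 184 184 185 184 185 187 188 172 119  87  75  69  64]
 [ 62  59  50  62 108 164 187 186 186 185 185 185 185 185 185 185 186 187 180 147 100  68  59  63  68]
 [ 61  68  55  46  77 119 149 171 188 188 187 187 185 186 187 188 182 171 151 103  70  56  45  67  79]
 [ 56  66  64  48  57  68  84 118 148 165 172 173 178 183 170 154 137 122 100  67  54  44  53  78  73]
 [ 56  55  63  69  50  38  46  60  84 111 124 125 131 138 121  95  70  62  55  48  42  53  73  73  65]
 [ 69  53  60  71  59  47  44  42  48  57  65  63  65  69  64  55  48  35  37  51  64  76  73  55  68]
 [ 66  53  55  58  56  62  71  71  61  43  39  38  43  52  48  58  64  52  70  75  79  69  57  57  82]]
```

```bash
python3 - <<'E'
from h import *
for n in("top","scene"):
    f=arm.grab_frame(n);C=cloud(f)
    o=cv2.resize(cv2.imread(f"pics/{n}0.png"),(560,420),interpolation=cv2.INTER_AREA)
    d=(cv2.absdiff(cv2.GaussianBlur(o,(3,3),0),cv2.GaussianBlur(f["image"],(3,3),0)).max(2)>45).astype(np.uint8)
    k,l,s,c=cv2.connectedComponentsWithStats(d)
    for i in range(1,k):
        if s[i,4]>12: print(n,s[i,4],np.round(c[i]),np.round(np.median(C[l==i],0),3))
E
```

```text
top 8058 [311. 257.] [ 0.365 -0.007  0.551]
top 2077 [366. 192.] [ 0.459 -0.106  0.454]
top 388 [347. 214.] [ 0.428 -0.078  0.421]
top 207 [275. 298.] [ 0.26   0.046 -0.   ]
top 104 [426. 307.] [ 0.289 -0.115  0.693]
top 19 [279. 314.] [ 0.221  0.031 -0.001]
top 14978 [142. 386.] [0.234 0.129 0.876]
top 287 [182. 322.] [0.287 0.123 0.841]
top 229 [241. 328.] [0.279 0.083 0.828]
top 15 [381. 362.] [ 0.256 -0.033  0.831]
top 17 [395. 365.] [ 0.254 -0.044  0.832]
top 3201 [358. 405.] [ 0.234 -0.004  0.875]
top 41 [416. 369.] [ 0.251 -0.061  0.831]
top 20 [445. 376.] [ 0.246 -0.083  0.832]
top 38 [490. 389.] [ 0.239 -0.115  0.837]
top 205 [  4. 398.] [0.029 0.684 0.014]
top 21 [127. 396.] [ 0.028  0.399 -0.001]
top 125 [293. 406.] [0.234 0.038 0.877]
top 54 [302. 415.] [0.23  0.033 0.882]
scene 2171 [212.  49.] [ 0.454 -0.087  0.489]
scene 432 [518.  13.] [-0.735  0.938  0.198]
scene 26 [256.  26.] [ 0.358 -0.003  0.522]
scene 32 [299.  28.] [0.145 0.078 0.431]
scene 35 [277.  43.] [0.069 0.008 0.348]
scene 20 [265.  44.] [ 0.065 -0.027  0.341]
scene 436 [263.  63.] [ 0.063 -0.032  0.279
[... 354 characters left out ...]
  ]
scene 14 [360. 103.] [-0.213  0.299  0.001]
scene 117 [412. 110.] [-0.204  0.494  0.   ]
scene 102 [456. 116.] [-0.182  0.655  0.   ]
scene 31 [405. 122.] [-0.113  0.461  0.001]
scene 94 [383. 129.] [-0.054  0.379  0.   ]
scene 39 [396. 125.] [-0.086  0.43  -0.   ]
scene 74 [416. 127.] [-0.083  0.498  0.   ]
scene 45 [429. 132.] [-0.068  0.544 -0.   ]
scene 38 [300. 135.] [0.047 0.093 0.013]
scene 21 [443. 139.] [-0.027  0.589 -0.001]
scene 19 [425. 144.] [ 0.011  0.523 -0.001]
scene 20 [459. 146.] [ 0.007  0.64  -0.001]
scene 3765 [237. 187.] [ 0.457 -0.05   0.121]
scene 115 [500. 157.] [0.236 0.681 0.14 ]
scene 32 [265. 180.] [0.308 0.01  0.021]
scene 19 [294. 213.] [0.416 0.112 0.   ]
```

Nothing stray shows anywhere on the bench, so the hexagon is in the well. The surface drawn at about 72 mm hides what lies below it. On to the next spacer.

Request:
jog_arm:
  hand: [-0.13,-0.13,-0.13,-0.13,-1,-1,-1,-1,-1,-1,-1,-1]
  xyz:
    - [-3,-2,-25]
    - [-3,-2,-51]
    - [-3,-2,-51]
    - [-3,-2,-51]
    - [-3,-2,-51]
    - [-3,-2,-51]
    - [-3,-2,-51]
    - [-3,-2,-51]
    - [-3,-2,-51]
    - [-3,-2,-51]
    - [-3,-2,-51]
    - [-3,-2,-51]
  rot:
    - [0,0,0]
    - [0,0,0]
    - [0,0,0]
    - [0,0,0]
    - [0,0,0]
    - [0,0,0]
    - [0,0,0]
    - [0,0,0]
    - [0,0,0]
    - [0,0,0]
    - [0,0,0]
    - [0,0,0]
  squeeze: 4

```text
clock: 18.42
ee_pos: [0.4621, -0.0911, 0.0102]
eef_rot: [-0.0, 0.999, 0.048, 0.0]
wrist_force: [-1.3, 0.2, 2.5]
grip_width: 0.0138
gripper_force: 4.0
```

```bash
python3 to.py .4847 -.2653 .1 -5.9 0.122; python3 to.py .645 .2 .165 -84
```

```text
18.42 [ 0.4621 -0.0911  0.0102] yaw -84.5 q6 1.28 gw 0.0138
d [  22.6 -174.2   89.8] rot [0.093 0.093 1.37 ]
d [  22.6 -174.2   89.8] rot [-0.098  0.099 -1.767]
18.42 [ 0.4621 -0.0911  0.0102] yaw -84.5 q6 1.28 gw 0.0138
d [182.9 291.1 154.8] rot [-0.     0.     0.009]
d [182.9 291.1 154.8] rot [ 0.000e+00  1.000e-03 -3.133e+00]
```

13.8 mm suggests round, so this one goes to the ramp. Lift and turn first.

Request:
jog_arm:
  hand: [-1,-1,-1,-1,-1,-1,-1,-1,-1,-1,-1,-1]
  xyz:
    - [0,0,0]
    - [0,0,40]
    - [0,0,80]
    - [0,-20,90]
    - [3,-40,90]
    - [6,-60,90]
    - [9,-80,90]
    - [12,-100,90]
    - [15,-120,90]
    - [18,-140,90]
    - [20,-160,90]
    - [23,-174,90]
  rot:
    - [0,0,0]
    - [0,0,0.05]
    - [0,0,0.15]
    - [0,0,0.27]
    - [0,0,0.39]
    - [0,0,0.51]
    - [0,0,0.63]
    - [0,0,0.75]
    - [0,0,0.87]
    - [0,0,0.99]
    - [0,0,1.11]
    - [0,0,1.23]
  squeeze: 25

```text
clock: 19.42
ee_pos: [0.4851, -0.2667, 0.0999]
eef_rot: [-0.0, 0.787, 0.618, -0.0]
wrist_force: [0.9, 0.3, 0.2]
grip_width: 0.0132
gripper_force: 25.0
```

```bash
python3 to.py .4847 -.2653 .1 -5.9 0.122
```

```text
19.42 [ 0.4851 -0.2667  0.0999] yaw -13.7 q6 -0.27 gw 0.0132
d [-0.4  1.4  0.1] rot [0.021 0.12  0.136]
d [-0.4  1.4  0.1] rot [-0.181  0.031 -3.   ]
```

Request:
jog_arm:
  hand: [-1,-1,-1,-1,-1,-1,-1,-1,-0.5,-0.5,-0.5,-0.5]
  xyz:
    - [0,0,0]
    - [0,0,-10]
    - [0,0,-30]
    - [0,1,-45]
    - [0,1,-52]
    - [0,1,-53]
    - [0,1,-53]
    - [0,1,-53]
    - [0,1,-53]
    - [0,1,-53]
    - [0,1,-53]
    - [0,1,-53]
  rot:
    - [0.01,0.06,0.07]
    - [0.021,0.12,0.136]
    - [0.021,0.12,0.136]
    - [0.021,0.12,0.136]
    - [0.021,0.12,0.136]
    - [0.021,0.12,0.136]
    - [0.021,0.12,0.136]
    - [0.021,0.12,0.136]
    - [0.021,0.12,0.136]
    - [0.021,0.12,0.136]
    - [0.021,0.12,0.136]
    - [0.021,0.12,0.136]

```text
clock: 20.42
ee_pos: [0.4854, -0.2642, 0.0475]
eef_rot: [-0.045, 0.743, 0.666, -0.041]
wrist_force: [0.0, 0.2, 0.8]
grip_width: 0.0232
gripper_force: 0.1
```

Request:
jog_arm:
  hand: [-0.5,-0.5,-0.5,-0.5,-0.5,-0.5,-0.5,-0.5,-0.5,-0.5,-0.5,-0.5]
  xyz:
    - [2,0,15]
    - [5,0,40]
    - [5,0,80]
    - [5,0,80]
    - [5,0,80]
    - [5,0,80]
    - [5,0,80]
    - [5,0,80]
    - [5,0,80]
    - [5,0,80]
    - [5,0,80]
    - [5,0,80]
  rot:
    - [0,0,0]
    - [0,0,0]
    - [0,0,0]
    - [0,0,0]
    - [0,0,0]
    - [0,0,0]
    - [0,0,0]
    - [0,0,0]
    - [0,0,0]
    - [0,0,0]
    - [0,0,0]
    - [0,0,0]

```text
clock: 21.42
ee_pos: [0.49, -0.264, 0.1268]
eef_rot: [-0.046, 0.743, 0.666, -0.041]
wrist_force: [0.3, 0.3, 0.6]
grip_width: 0.0233
gripper_force: 0.0
```

```bash
python3 look.py r5; python3 to.py .541 -.0998 .06 37.3;python3 to.py .541 -.0998 .06 -37.3
```

```text
21.42 [ 0.49   -0.264   0.1268] yaw -6.2 q6 -0.33 z [-0.121  0.013 -0.993] 0.023312688409703578
sp (np.int32(71), array([ 0.5409, -0.0997]), np.float64(127.1), array([0.013, 0.036]))
21.52 [ 0.4901 -0.2641  0.127 ] yaw -6.2 q6 -0.33 gw 0.0229
d [ 50.9 164.3 -67. ] rot [ 0.034 -0.121  0.759]
d [ 50.9 164.3 -67. ] rot [-0.151 -0.042 -2.378]
21.52 [ 0.4901 -0.2641  0.127 ] yaw -6.2 q6 -0.33 gw 0.0229
d [ 50.9 164.3 -67. ] rot [-0.046 -0.115 -0.542]
d [ 50.9 164.3 -67. ] rot [ 0.153 -0.061  2.595]
```

View pics/r5.png

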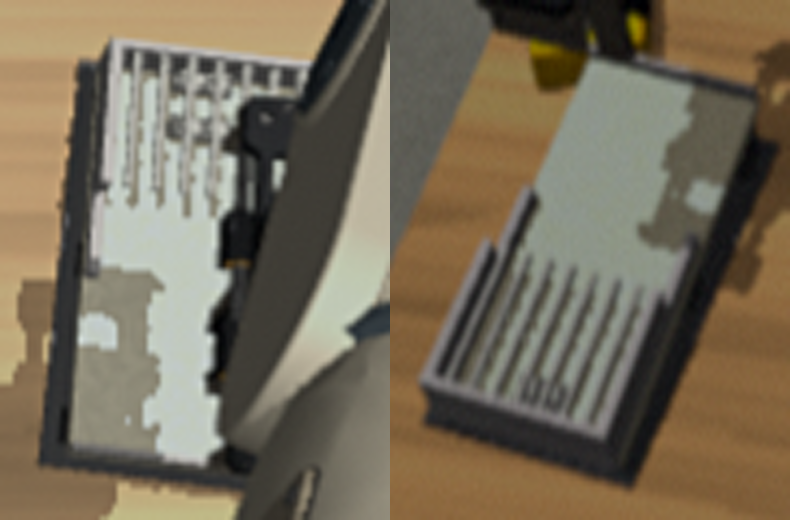

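The second round spacer is now in the cage at (190,125), just behind the first at (195,80). The last one on the bench is at (0.541, -0.100).

Request:
jog_arm:
  hand: [-0.13,-0.13,-0.13,-0.13,-0.13,-0.13,-0.13,-0.13,-0.13,-0.13]
  xyz:
    - [12,40,0]
    - [24,80,-10]
    - [36,120,-25]
    - [51,164,-50]
    - [51,164,-67]
    - [51,164,-67]
    - [51,164,-67]
    - [51,164,-67]
    - [51,164,-67]
    - [51,164,-67]
  rot:
    - [0.005,-0.02,0.11]
    - [0.01,-0.04,0.22]
    - [0.015,-0.06,0.33]
    - [0.02,-0.08,0.45]
    - [0.027,-0.1,0.57]
    - [0.034,-0.121,0.68]
    - [0.034,-0.121,0.759]
    - [0.034,-0.121,0.759]
    - [0.034,-0.121,0.759]
    - [0.034,-0.121,0.759]
  squeeze: 4

```text
clock: 22.35
ee_pos: [0.5415, -0.1003, 0.0604]
eef_rot: [0.0, 0.445, 0.895, 0.0]
wrist_force: [-0.6, 0.1, 0.3]
grip_width: 0.04
gripper_force: 0.0
```

```bash
python3 to.py .541 -.0998 .0103 37.1
```

```text
22.35 [ 0.5415 -0.1003  0.0604] yaw 37.1 q6 -0.84 gw 0.04
d [ -0.5   0.5 -50.1] rot [-0.001  0.001 -0.001]
d [ -0.5   0.5 -50.1] rot [-1.000e-03 -1.000e-03  3.141e+00]
```

Request:
jog_arm:
  hand: [-0.13,-0.13,-0.13,-0.13,-1,-1,-1,-1,-1,-1,-1,-1]
  xyz:
    - [0,0,-25]
    - [0,0,-50]
    - [0,0,-50]
    - [0,0,-50]
    - [0,0,-50]
    - [0,0,-50]
    - [0,0,-50]
    - [0,0,-50]
    - [0,0,-50]
    - [0,0,-50]
    - [0,0,-50]
    - [0,0,-50]
  rot:
    - [0,0,0]
    - [0,0,0]
    - [0,0,0]
    - [0,0,0]
    - [0,0,0]
    - [0,0,0]
    - [0,0,0]
    - [0,0,0]
    - [0,0,0]
    - [0,0,0]
    - [0,0,0]
    - [0,0,0]

```text
clock: 23.35
ee_pos: [0.5411, -0.1001, 0.0102]
eef_rot: [0.0, 0.444, 0.896, 0.0]
wrist_force: [-0.3, 0.5, 1.7]
grip_width: 0.0138
gripper_force: 4.0
```

```bash
python3 to.py .4847 -.2653 .1 -5.9 0.122; python3 to.py .645 .2 .165 -6
```

```text
23.35 [ 0.5411 -0.1001  0.0102] yaw 37.3 q6 -0.84 gw 0.0138
d [ -56.4 -165.2   89.8] rot [-0.034  0.121 -0.753]
d [ -56.4 -165.2   89.8] rot [0.15  0.042 2.384]
23.35 [ 0.5411 -0.1001  0.0102] yaw 37.3 q6 -0.84 gw 0.0138
d [103.9 300.1 154.8] rot [-0.     0.001 -0.756]
d [103.9 300.1 154.8] rot [-1.000e-03 -0.000e+00  2.386e+00]
```

Also 13.8 mm, so it gets the ramp test too.

Request:
jog_arm:
  hand: [-1,-1,-1,-1,-1,-1,-1,-1,-1,-1,-1]
  xyz:
    - [0,0,0]
    - [0,0,40]
    - [0,0,80]
    - [-13,-38,90]
    - [-26,-76,90]
    - [-39,-114,90]
    - [-50,-145,90]
    - [-56,-165,90]
    - [-56,-165,90]
    - [-56,-165,90]
    - [-56,-165,90]
  rot:
    - [0,0,0]
    - [0,0,0]
    - [0,0,-0.1]
    - [-0.005,0.02,-0.2]
    - [-0.01,0.04,-0.3]
    - [-0.02,0.06,-0.42]
    - [-0.025,0.08,-0.54]
    - [-0.03,0.1,-0.66]
    - [-0.034,0.121,-0.753]
    - [-0.034,0.121,-0.753]
    - [-0.034,0.121,-0.753]
  squeeze: 25

```text
clock: 24.27
ee_pos: [0.4851, -0.2651, 0.0997]
eef_rot: [-0.045, 0.74, 0.669, -0.041]
wrist_force: [-0.7, -0.2, -0.2]
grip_width: 0.0131
gripper_force: 25.0
```

```bash
python3 to.py .4847 -.2653 .0472 -5.9 0.122
```

```text
24.27 [ 0.4851 -0.2651  0.0997] yaw -5.7 q6 -0.34 gw 0.0131
d [ -0.4  -0.2 -52.5] rot [-0.001  0.    -0.003]
d [ -0.4  -0.2 -52.5] rot [ 0.38  -0.04   3.116]
```

Request:
jog_arm:
  hand: [-1,-1,-1,-1,-1,-1,-1,-0.5,-0.5,-0.5,-0.5]
  xyz:
    - [0,0,-20]
    - [0,0,-40]
    - [0,0,-50]
    - [0,0,-53]
    - [0,0,-53]
    - [0,0,-53]
    - [0,0,-53]
    - [0,0,-53]
    - [0,0,-53]
    - [0,0,-53]
    - [0,0,-53]
  rot:
    - [0,0,0]
    - [0,0,0]
    - [0,0,0]
    - [0,0,0]
    - [0,0,0]
    - [0,0,0]
    - [0,0,0]
    - [0,0,0]
    - [0,0,0]
    - [0,0,0]
    - [0,0,0]

```text
clock: 25.18
ee_pos: [0.4853, -0.2652, 0.0474]
eef_rot: [-0.045, 0.741, 0.669, -0.041]
wrist_force: [1.5, -0.9, 0.5]
grip_width: 0.0233
gripper_force: 0.1
```

Request:
jog_arm:
  hand: [-0.5,-0.5,-0.5,-0.5,-0.5,-0.5,-0.5,-0.5,-0.5,-0.5,-0.5,-0.5]
  xyz:
    - [2,0,15]
    - [5,0,40]
    - [5,0,80]
    - [5,0,80]
    - [5,0,80]
    - [5,0,80]
    - [5,0,80]
    - [5,0,80]
    - [5,0,80]
    - [5,0,80]
    - [5,0,80]
    - [5,0,80]
  rot:
    - [0,0,0]
    - [0,0,0]
    - [0,0,0]
    - [0,0,0]
    - [0,0,0]
    - [0,0,0]
    - [0,0,0]
    - [0,0,0]
    - [0,0,0]
    - [0,0,0]
    - [0,0,0]
    - [0,0,0]

```text
clock: 26.18
ee_pos: [0.4901, -0.265, 0.1268]
eef_rot: [-0.046, 0.741, 0.669, -0.041]
wrist_force: [-0.1, 0.3, -0.1]
grip_width: 0.0228
gripper_force: 0.0
```

```bash
python3 look.py r6; python3 - <<'E'
from h import *
f=arm.grab_frame("top");C=cloud(f);m=(np.hypot(C[...,0]-.445,C[...,1]-.277)<.06)&(C[...,2]>.018)
print("cap",cv2.minEnclosingCircle(C[m][:,:2].astype(np.float32)));b=m&(C[...,2]>.042);Bp=C[b][:,:2].astype(np.float32)
print(len(Bp),cv2.minAreaRect(Bp),Bp.mean(0))
E
python3 to.py .445 .277 .14 18.3
```

```text
26.18 [ 0.4901 -0.265   0.1268] yaw -5.9 q6 -0.34 z [-0.122  0.013 -0.993] 0.022839992953223805
cap ((0.44653549790382385, 0.27783840894699097), 0.0421537384390831)
174 ((0.4452037811279297, 0.2772240936756134), (0.018615365028381348, 0.055497437715530396), 18.39853286743164) [0.4448674  0.27682576]
26.33 [ 0.4902 -0.2651  0.127 ] yaw -5.9 q6 -0.34 gw 0.023
d [-45.2 542.1  13. ] rot [ 0.013 -0.122  0.422]
d [-45.2 542.1  13. ] rot [-0.169 -0.018 -2.715]
```

View pics/r6.png

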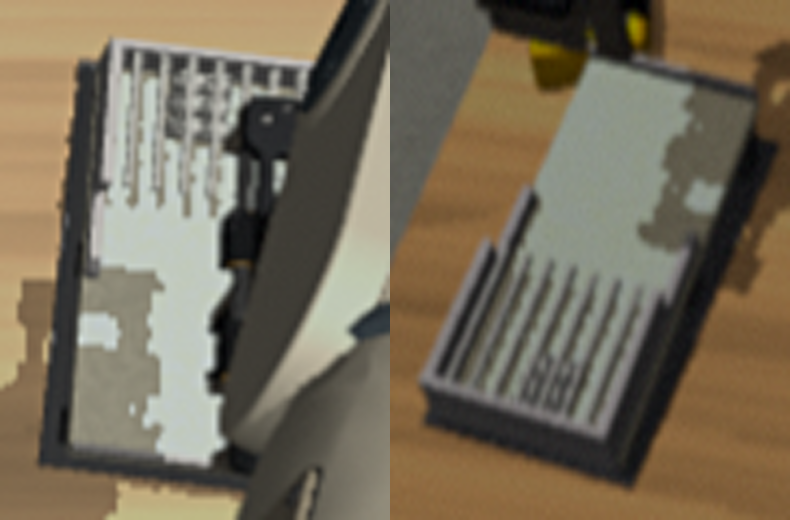

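Three round spacers are in the cage at (175–205, 75–130), the hexagon is in the well, and no others are left loose. Now the cap.

Request:
jog_arm:
  hand: [-0.2,-0.2,-0.2,-0.2,-0.2,-0.2,-0.2,-0.2,-0.2,-0.2,-0.2,-0.2]
  xyz:
    - [-3,40,20]
    - [-6,80,20]
    - [-9,120,20]
    - [-12,160,20]
    - [-15,200,20]
    - [-18,240,20]
    - [-21,280,20]
    - [-24,320,20]
    - [-27,360,20]
    - [-30,400,20]
    - [-35,440,20]
    - [-40,480,20]
  rot:
    - [0.003,-0.03,0.08]
    - [0.006,-0.06,0.16]
    - [0.009,-0.09,0.25]
    - [0.013,-0.122,0.33]
    - [0.013,-0.122,0.422]
    - [0.013,-0.122,0.422]
    - [0.013,-0.122,0.422]
    - [0.013,-0.122,0.422]
    - [0.013,-0.122,0.422]
    - [0.013,-0.122,0.422]
    - [0.013,-0.122,0.422]
    - [0.013,-0.122,0.422]

```text
clock: 27.33
ee_pos: [0.4497, 0.2169, 0.1474]
eef_rot: [0.0, 0.585, 0.811, 0.0]
wrist_force: [0.1, -0.3, 0.6]
grip_width: 0.0369
gripper_force: 0.0
```

Request:
jog_arm:
  hand: [-0.2,-0.2,-0.2,-0.2,-0.2]
  xyz:
    - [-5,35,0]
    - [-5,62,-30]
    - [-5,62,-60]
    - [-5,62,-60]
    - [-5,62,-60]
  rot:
    - [0,0,0]
    - [0,0,0]
    - [0,0,0]
    - [0,0,0]
    - [0,0,0]

```text
clock: 27.75
ee_pos: [0.4438, 0.2762, 0.0862]
eef_rot: [-0.001, 0.585, 0.811, -0.002]
wrist_force: [0.6, -0.5, 0.2]
grip_width: 0.0366
gripper_force: 0.0
```

```bash
python3 to.py .445 .277 .036 18.3
```

```text
27.75 [0.4438 0.2762 0.0862] yaw 18.4 q6 0.23 gw 0.0366
d [  1.2   0.8 -50.2] rot [ 0.002 -0.004 -0.001]
d [  1.2   0.8 -50.2] rot [0.006 0.004 3.14 ]
```

Request:
jog_arm:
  hand: [-0.2,-0.2,-0.2,-0.2,-0.2,-1,-1,-1,-1,-1,-1,-1]
  xyz:
    - [1,1,-20]
    - [1,1,-40]
    - [1,1,-50]
    - [1,1,-50]
    - [1,1,-50]
    - [1,1,-50]
    - [1,1,-50]
    - [1,1,-50]
    - [1,1,-50]
    - [1,1,-50]
    - [1,1,-50]
    - [1,1,-50]
  rot:
    - [0,0,0]
    - [0,0,0]
    - [0,0,0]
    - [0,0,0]
    - [0,0,0]
    - [0,0,0]
    - [0,0,0]
    - [0,0,0]
    - [0,0,0]
    - [0,0,0]
    - [0,0,0]
    - [0,0,0]
  squeeze: 40

```text
clock: 28.75
ee_pos: [0.4466, 0.2781, 0.0381]
eef_rot: [0.0, 0.585, 0.811, 0.0]
wrist_force: [-0.5, -1.3, 8.6]
grip_width: 0.0177
gripper_force: 40.0
```

```bash
python3 to.py .645 .2 .165 18.3
```

```text
28.75 [0.4466 0.2781 0.0381] yaw 18.3 q6 0.23 gw 0.0177
d [198.4 -78.1 126.9] rot [-0.     0.001 -0.   ]
d [198.4 -78.1 126.9] rot [-1.000e-03 -0.000e+00  3.141e+00]
```

Request:
jog_arm:
  hand: [-1,-1,-1,-1,-1,-1,-1,-1,-1,-1,-1,-1]
  xyz:
    - [0,0,25]
    - [0,0,55]
    - [0,0,85]
    - [0,0,115]
    - [15,-5,135]
    - [45,-17,135]
    - [80,-31,135]
    - [115,-45,135]
    - [150,-59,135]
    - [180,-71,135]
    - [198,-78,135]
    - [198,-78,135]
  rot:
    - [0,0,0]
    - [0,0,0]
    - [0,0,0]
    - [0,0,0]
    - [0,0,0]
    - [0,0,0]
    - [0,0,0]
    - [0,0,0]
    - [0,0,0]
    - [0,0,0]
    - [0,0,0]
    - [0,0,0]

```text
clock: 29.75
ee_pos: [0.6475, 0.1981, 0.172]
eef_rot: [0.001, 0.586, 0.81, 0.0]
wrist_force: [-1.5, -0.0, -1.8]
grip_width: 0.018
gripper_force: 40.0
```

Request:
jog_arm:
  hand: [-1,-1,-1]
  xyz:
    - [0,0,0]
    - [0,0,0]
    - [0,0,0]
  rot:
    - [0,0,0]
    - [0,0,0]
    - [0,0,0]

```text
clock: 30.0
ee_pos: [0.6429, 0.2004, 0.1721]
eef_rot: [-0.0, 0.585, 0.811, -0.0]
wrist_force: [0.8, -0.1, -0.5]
grip_width: 0.0175
gripper_force: 40.0
```

```bash
python3 to.py .645 .2003 .165 18.3; python3 - <<'E'
from h import *
o=[]
for n in("top","scene"):
    f=arm.grab_frame(n)
    c=proj(f,[.645,.2,.13])[0].astype(int);o.append(cv2.resize(f["image"][c[1]-45:c[1]+45,c[0]-40:c[0]+40],(390,440),interpolation=cv2.INTER_CUBIC))
cv2.imwrite("pics/cap2.png",np.hstack(o))
E
```

```text
30.0 [0.6429 0.2004 0.1721] yaw 18.4 q6 -0.02 gw 0.0175
d [ 2.1 -0.1 -7.1] rot [ 0.    -0.001 -0.001]
d [ 2.1 -0.1 -7.1] rot [2.000e-03 0.000e+00 3.141e+00]
```

View pics/cap2.png

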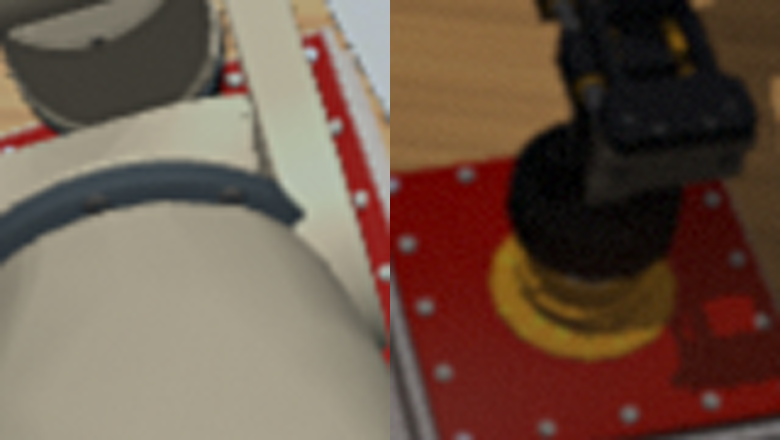

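Request:
jog_arm:
  hand: [-1,-1,-1,-1,-1,-1]
  xyz:
    - [2,0,-6]
    - [2,0,-12]
    - [2,0,-16]
    - [2,0,-16]
    - [2,0,-16]
    - [2,0,-16]
  rot:
    - [0,0,0]
    - [0,0,0]
    - [0,0,0]
    - [0,0,0]
    - [0,0,0]
    - [0,0,0]

```text
clock: 30.6
ee_pos: [0.6461, 0.1999, 0.156]
eef_rot: [-0.0, 0.586, 0.811, -0.0]
wrist_force: [0.4, -0.8, -1.1]
grip_width: 0.0177
gripper_force: 40.0
```

Request:
jog_arm:
  hand: [-1,-1,-1,-1,-1,-1,-1]
  xyz:
    - [0,0,-2]
    - [0,0,-4]
    - [0,0,-6]
    - [0,0,-8]
    - [0,0,-10]
    - [0,0,-10]
    - [0,0,-10]
  rot:
    - [0,0,0]
    - [0,0,0]
    - [0,0,0]
    - [0,0,0]
    - [0,0,0]
    - [0,0,0]
    - [0,0,0]

```text
clock: 31.18
ee_pos: [0.6459, 0.1999, 0.1458]
eef_rot: [-0.0, 0.586, 0.811, -0.0]
wrist_force: [-0.1, 1.2, -0.7]
grip_width: 0.0176
gripper_force: 40.0
```

Request:
jog_arm:
  hand: [-1,-1,-1,-1,-1]
  xyz:
    - [0,0,-2]
    - [0,0,-4]
    - [0,0,-5]
    - [0,0,-5]
    - [0,0,-5]
  rot:
    - [0,0,0]
    - [0,0,0]
    - [0,0,0]
    - [0,0,0]
    - [0,0,0]

```text
clock: 31.6
ee_pos: [0.646, 0.2, 0.1417]
eef_rot: [-0.0, 0.586, 0.811, -0.0]
wrist_force: [-4.0, -0.2, 5.7]
grip_width: 0.0178
gripper_force: 40.0
```

Request:
jog_arm:
  hand: [-1,-1,-1,-1,-1,-1,-1]
  xyz:
    - [-1,0,0]
    - [-1,0,0.5]
    - [-1,0,1]
    - [-1,0,1.5]
    - [-1,0,2]
    - [-1,0,2]
    - [-1,0,2]
  rot:
    - [0,0,0.1]
    - [0,0,0.2]
    - [0,0,0.3]
    - [0,0,0.4]
    - [0,0,0.5]
    - [0,0,0.5]
    - [0,0,0.5]

```text
clock: 32.18
ee_pos: [0.6457, 0.2, 0.1436]
eef_rot: [0.001, 0.368, 0.93, 0.0]
wrist_force: [0.2, -1.1, 3.7]
grip_width: 0.0175
gripper_force: 40.0
```

```bash
python3 st.py
```

```text
32.18 [0.6457 0.2    0.1436] yaw_y 46.8 q6 -0.5182680887042541 z [ 0.001 -0.    -1.   ] 0.017529095491857608 0.008
```

Request:
jog_arm:
  hand: [-1,-1,-1,-1,-1,-1,-1,-1,-1,-1]
  xyz:
    - [0,0,0]
    - [0,0,0]
    - [0,0,0]
    - [0,0,0]
    - [0,0,-1.5]
    - [0,0,-3]
    - [0,0,-5]
    - [0,0,-6.5]
    - [0,0,-6.5]
    - [0,0,-6.5]
  rot:
    - [0,0,0.1]
    - [0,0,0.2]
    - [0,0,0.3]
    - [0,0,0.4]
    - [0,0,0.4]
    - [0,0,0.4]
    - [0,0,0.4]
    - [0,0,0.4]
    - [0,0,0.4]
    - [0,0,0.4]

```text
clock: 33.02
ee_pos: [0.6451, 0.1999, 0.1367]
eef_rot: [-0.0, 0.176, 0.984, -0.0]
wrist_force: [-0.2, -0.3, 2.9]
grip_width: 0.0175
gripper_force: 40.0
```

```bash
python3 st.py
```

```text
33.02 [0.6451 0.1999 0.1367] yaw_y 69.8 q6 -0.9190546124177329 z [-0. -0. -1.] 0.017549918264365628 0.008
```

The lugs have dropped into the thread start (cap z about 0.0986). Screwing forward.

Request:
jog_arm:
  hand: [-1,-1,-1,-1,-1,-1,-1,-1,-1,-1,-1,-1]
  xyz:
    - [0,0,-0.3]
    - [0,0,-0.7]
    - [0,0,-1.1]
    - [0,0,-1.5]
    - [0,0,-1.8]
    - [0,0,-2.2]
    - [0,0,-2.6]
    - [0,0,-2.9]
    - [0,0,-3.3]
    - [0,0,-3.6]
    - [0,0,-4]
    - [0,0,-4.4]
  rot:
    - [0,0,-0.1]
    - [0,0,-0.2]
    - [0,0,-0.3]
    - [0,0,-0.4]
    - [0,0,-0.5]
    - [0,0,-0.6]
    - [0,0,-0.7]
    - [0,0,-0.8]
    - [0,0,-0.9]
    - [0,0,-1.0]
    - [0,0,-1.1]
    - [0,0,-1.2]

```text
clock: 34.02
ee_pos: [0.6458, 0.1997, 0.133]
eef_rot: [0.0, 0.702, 0.712, 0.0]
wrist_force: [-1.5, -2.9, 5.5]
grip_width: 0.0178
gripper_force: 40.0
```

```bash
python3 st.py
```

```text
34.02 [0.6458 0.1997 0.133 ] yaw_y 0.8 q6 0.28492196862538294 z [ 0.001 -0.    -1.   ] 0.017765771470396107 0.008
```

Request:
jog_arm:
  hand: [-1,-1,-1,-1,-1,-1]
  xyz:
    - [0,0,-0.3]
    - [0,0,-0.6]
    - [0,0,-1]
    - [0,0,-1]
    - [0,0,-1]
    - [0,0,-1]
  rot:
    - [0,0,-0.08]
    - [0,0,-0.16]
    - [0,0,-0.23]
    - [0,0,-0.23]
    - [0,0,-0.23]
    - [0,0,-0.23]

```text
clock: 34.52
ee_pos: [0.6458, 0.2, 0.1321]
eef_rot: [0.0, 0.778, 0.628, 0.001]
wrist_force: [-1.2, -0.9, 5.7]
grip_width: 0.0179
gripper_force: 40.0
```

```bash
python3 st.py; python3 -c "
from h import *;s=arm.observe();print(np.round(s['ft_torque'],2),np.round(s['wrist_force'],1))"
```

```text
34.52 [0.6458 0.2    0.1321] yaw_y -12.2 q6 0.5102340072739793 z [ 0.001  0.    -1.   ] 0.017853753871513865 0.008
[-0.21  0.33 -0.16] [-1.2 -0.9  5.7]
```

Request:
jog_arm:
  hand: [-1,-1,-1,-1]
  xyz:
    - [0,0,-0.5]
    - [0,0,-0.5]
    - [0,0,-0.5]
    - [0,0,-0.5]
  rot:
    - [0,0,-0.03]
    - [0,0,-0.05]
    - [0,0,-0.05]
    - [0,0,-0.05]

```text
clock: 34.85
ee_pos: [0.6457, 0.1999, 0.1321]
eef_rot: [0.0, 0.793, 0.609, 0.0]
wrist_force: [-2.3, -1.4, 9.8]
grip_width: 0.0176
gripper_force: 40.1
```

```bash
python3 st.py; python3 -c "
from h import *;s=arm.observe();print(np.round(s['ft_torque'],2),np.round(s['wrist_force'],1))"
```

```text
34.85 [0.6457 0.1999 0.1321] yaw_y -15.0 q6 0.5595622170509013 z [ 0.001 -0.    -1.   ] 0.017579629213181458 0.008
[-0.33  0.63  0.44] [-2.3 -1.4  9.8]
```

The height no longer drops and the torque is rising, so the cap is home. Releasing and retreating.

Request:
jog_arm:
  hand: [-1,-0.2,-0.2,-0.2,-0.2,-0.2,-0.2,-0.2,-0.2,-0.2,-0.2,-0.2]
  xyz:
    - [0,0,1]
    - [0,0,1]
    - [0,0,1]
    - [0,0,1]
    - [0,0,1]
    - [0,0,20]
    - [0,0,50]
    - [0,0,90]
    - [0,0,130]
    - [-40,-10,130]
    - [-80,-20,130]
    - [-120,-30,130]
  rot:
    - [0,0,0]
    - [0,0,0]
    - [0,0,0]
    - [0,0,0]
    - [0,0,0]
    - [0,0,0]
    - [0,0,0]
    - [0,0,0]
    - [0,0,0]
    - [0,0,0]
    - [0,0,0]
    - [0,0,0]

```text
clock: 35.85
ee_pos: [0.5242, 0.1697, 0.2611]
eef_rot: [0.0, 0.793, 0.609, 0.001]
wrist_force: [0.2, -0.4, 0.1]
grip_width: 0.037
gripper_force: 0.0
```

Request:
jog_arm:
  hand: [-0.2,-0.2,-0.2,-0.2,-0.2,-0.2,-0.2]
  xyz:
    - [-40,-40,0]
    - [-80,-80,0]
    - [-120,-120,0]
    - [-150,-160,0]
    - [-150,-200,0]
    - [-150,-200,0]
    - [-150,-200,0]
  rot:
    - [0,0,0]
    - [0,0,0]
    - [0,0,0]
    - [0,0,0]
    - [0,0,0]
    - [0,0,0]
    - [0,0,0]

```text
clock: 36.43
ee_pos: [0.3723, -0.0343, 0.2607]
eef_rot: [0.0, 0.794, 0.608, -0.001]
wrist_force: [-0.2, 0.3, 1.1]
grip_width: 0.0368
gripper_force: 0.0
```

```bash
python3 - <<'E'
from h import *
o=[]
for n in("top","scene"):
    f=arm.grab_frame(n);C=cloud(f)
    m=(np.hypot(C[...,0]-.645,C[...,1]-.2)<.06)&(C[...,2]>.1)
    d=m&(C[...,2]<.128);b=m&(C[...,2]>.137)&(C[...,2]<.16)
    P=C[d];A=np.c_[P[:,:2]-[.645,.2],np.ones(len(P))];top=C[b]
    print(n,d.sum(),"bar top z",np.median(top[:,2]),"bar rect",cv2.minAreaRect(top[:,:2].astype(np.float32)))
    q=C[m&(C[...,2]>.114)&(C[...,2]<.124)&(np.hypot(C[...,0]-.645,C[...,1]-.2)<.035)]
    if len(q)>10: A=np.c_[q[:,:2]-[.645,.2],np.ones(len(q))];print("disc plane",np.linalg.lstsq(A,q[:,2],rcond=None)[0])
    c=proj(f,[.645,.2,.12])[0].astype(int);o.append(cv2.resize(f["image"][c[1]-45:c[1]+45,c[0]-40:c[0]+40],(390,440),interpolation=cv2.INTER_CUBIC))
cv2.imwrite("pics/end.png",np.hstack(o))
f=arm.grab_frame("top");cv2.imwrite("pics/endtop.png",cv2.resize(f["image"],(800,600)))
E
python3 st.py
```

```text
top 728 bar top z 0.14426059432228538 bar rect ((0.6463514566421509, 0.19982676208019257), (0.055901557207107544, 0.018903272226452827), 75.24613189697266)
disc plane [ 0.00528405 -0.00320113  0.11881107]
scene 636 bar top z 0.14363781440909335 bar rect ((0.6463104486465454, 0.2000066339969635), (0.05547547712922096, 0.02186371386051178), 77.39762878417969)
disc plane [-0.00947146 -0.00469621  0.11857515]
36.58 [ 0.3755 -0.0303  0.261 ] yaw_y -15.1 q6 0.17768911054795802 z [ 0.001  0.    -1.   ] 0.03706641699818309 0.008
```

View pics/end.png

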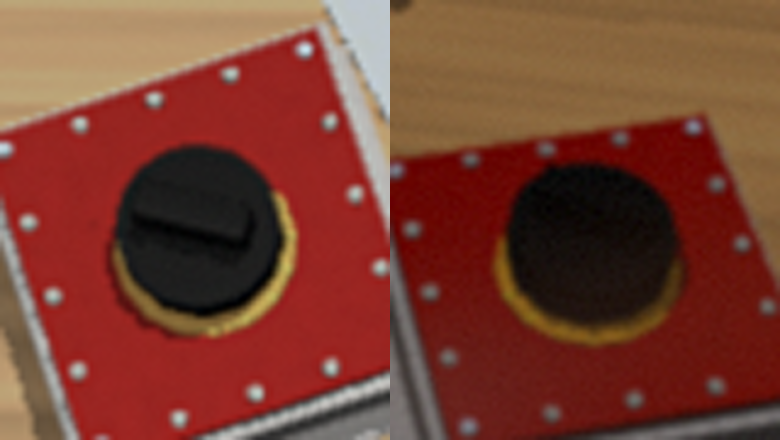

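View pics/endtop.png

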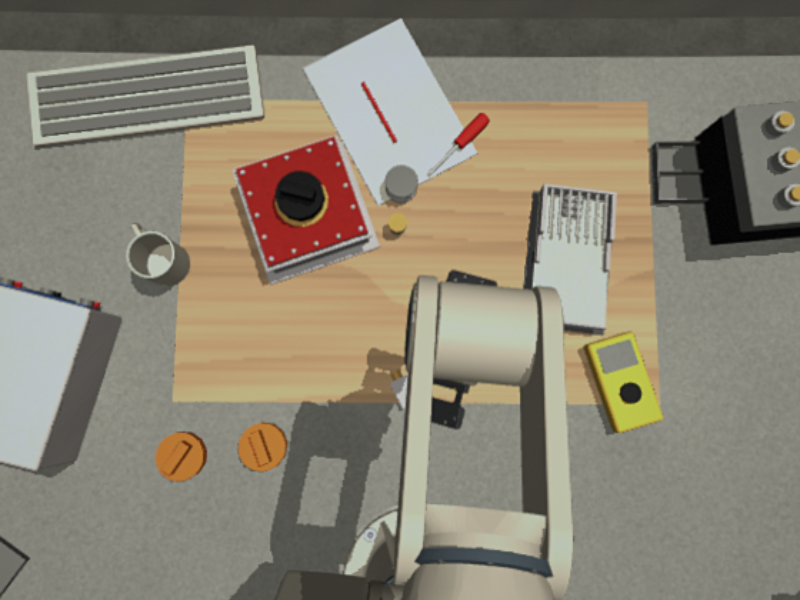

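The cap sits level on the neck at (300,195) with its disc top at 119 mm, which is fully home. The round spacers are in the cage at (572,205), the bystanders haven't moved, and the arm is clear.

```bash
python3 -c "
from bench import arm;print(arm.sign_off())"
```

```text
the job is handed in; nothing more can be done
None
```

Job handed in, no verdict returned: three round spacers are in the caged catch, the hexagonal one was dropped into the well (hidden from both cameras there, but nowhere else in view), and the black cap is screwed home and level.

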